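Snap the new barrel sensor into its spring clips and slide it home

ROBOT

A 6-joint arm with a two-finger parallel gripper is mounted at the origin on the work surface. World frame = base frame: x ahead of the robot, y to its left, z up, the work surface at z = 0. Lengths are in m, angles in rad, forces in N, time in s.
With the tool pointing down it reaches from about 0.425 to 0.95 m from the base axis. Payload 3.5 kg.
Tool frame: the origin (TCP) lies at the very end of the fingers, on their centre line; the grasp point (between the pads) lies 19 mm behind it; x points along the fingers, y is the direction in which the jaws open and shut, and the axes are right-handed (so a half turn about x gives the same grasp; the last joint's range is limited). The gripper opens to 85 mm and grips with 20 to 120 N. Pads are 22 mm wide; open, the fingers measure 114 mm over their backs; the gripper's body (76 mm by 85 mm) begins 54 mm behind the grasp point. The pads swing forward as they close: fully open they stand 13 mm farther back than shut.
Start: joints at [1.198, 0.286, 1.577, -0, 1.279, -0.15], TCP at [0.149, 0.658, 0.231] pointing down, gripper open.
Joint ranges: [-2.77, 2.77], [-0.9, 2.22], [0.21, 2.48], [-1.53, 4.67], [0.24, 2.81], [-2.84, 2.84]. Speed limits (rad/s): [2.79, 2.79, 3.14, 3.14, 3.14, 3.14].

INTERFACE

Orientations are given as a 3x3 rotation matrix whose columns are the frame's x, y, z axes.
In Python, from workcell import telemetry, viewer, close_job gives the robot as it stands.
- The arm moves only by the shell command python3 -m crank 'ROWS' [FORCE]. ROWS is JSON, a list of rows, each a list of 5 numbers: the shift along the tool's x, y, z each as a share of 100 mm, from -1 to 1, then the turn about the tool's x as a share of 0.5 rad, from -1 to 1, then the opening, from 0 (shut) to 1 (fully open). In form: [[x, y, z, turn, gripper], ...]. A call has exactly 10 rows; each row is the pose to reach, as a shift and turn from the pose commanded when the call began, along the tool's axes at that moment; what a row does not reach only later rows make up. A row lasts 1/12 s, in which the tool goes at most 41.7 mm and 7.16 degrees, less where a joint would pass 70% of its speed; a pose out of reach is approached as far as the arm can. A call with a number of a shift or a turn outside -1 to 1 is refused whole. A call with a gripper value outside its range is refused whole. The fingers move at their own pace and stop on an object; FORCE is the grip in N (left out, the last holds). Time passes only in rows, so rows that repeat a pose let the fingers close, or fill a call up. It gives the time, the measured TCP pose, the force and the opening at its end, in the units of the state.
- telemetry.read_state(): the state, without advancing time (a new reading comes with each control period).
- viewer.grab_frame(name): name is "side" or "top"; returns the picture (420x560x3 uint8, red, green, blue); there is no depth.
- viewer.get_calibration(name): a dict with "intrinsics" (3x3 intrinsics, pixels), "R" (3x3) and "t" (3): a world point X has camera coordinates R X + t. Camera axes: x right, y down, z forward; pixel columns grow to the right and rows downward; lengths in m; the calibration is good to about 2 mm. A picture is of the moment at which its call begins. get_calibration takes no time and is no camera call.
- close_job(): hands the job in, once; it reports no verdict.
The state is a dict: "t": time; "qpos": joint angles; "qvel": joint speeds; "effort": joint torques, N m; "position": TCP position; "ee_rot": TCP orientation; "ft_force": force on the tool from outside, world axes, zero at the start; "torque": the same for the moment, N m; "width": finger opening in m.
Only numpy, scipy, OpenCV 4.12 (cv2) and the standard library are available. Lean on these libraries where they do the work, as an engineer would, in place of code of your own. Each camera call takes 0.05 s, during which the arm holds its last target.

TASK

Fit the new barrel sensor (steel, blue face) to the test fixture: lift it from the orange rest, press it level down between the fingers of both spring clips, blue face towards the stop but a few millimetres short of it, until both clips snap round it and it sits fully down. Then slide it forward along the clips until its face butts firmly against the rubber pads of the stop, keep it pressed there for a moment, and let go so that it stays in touch with them. Be gentle: do not force the clips or ram the stop, and leave everything else on the bed where it is.

Things in the scene. Friction and masses are not known exactly. Their poses are not given: they have to be found in the camera images.
- sensor: New sensor: steel barrel 18 mm dia, 120 mm long, blue face in front, yellow ring at its rear end, then a brass spigot (12 mm dia, 18 mm long); 50 to 100 g. Origin on the axis, 66 mm behind the blue face and 72 mm ahead of the spigot's end; x along the barrel towards the blue face. It may roll, so its y and z axes mean nothing. Starts lying level in the notches of the orange rest.
- sensor_face (a point): Centre of the sensor's blue sensing face, on the barrel's axis at its front end; axes as sensor.
- rest: Orange rest holding the sensor with its axis 38 mm above the bed: base 120 x 56 x 6 mm and two V-notched posts, 12 mm long (along x), 26 mm wide, 38 mm before and behind the origin; between them it is free down to the base, for fingers. Origin at the centre of its underside, on the bed; x along the notches. Fixed to the bed.
- fixture: Brown fixture bolted to the bed: plate 296 x 150 x 10 mm carrying, along x, rear clip, front clip, forked stop and an orange nest with a cartridge in it (nest from 96 mm ahead of the origin, top 78 mm above the bed). Origin under the plate midway between the clips; x along the clips towards stop and nest, z up.
- clip_seat (a point): Midway between the two clips, on the line where the barrel's axis lies when snapped home, 58 mm above the bed; axes as fixture. Clips 38 mm before and behind it, each 10 mm long, on posts 12 mm long, 30 mm wide; between the posts it is free down to the plate (48 mm below), for fingers. Each clip: a rigid V seat and a left and right spring finger, 26 mm apart at the flared tips 17 mm above the line.
- finger_front_left: One of the four dark steel spring fingers (the others alike); origin at its root, 15 mm below the clip axis line. The lips stand 7 mm above the line, throat 12 mm. They touch the barrel when its axis is 14 to 20 mm too high and resist hardest at 6 to 11 mm (10 to 18 N for both clips; 20 N is too much), then snap over it and draw it on to the seat. Sliding it along the clips then takes 3 to 8 N.
- stop_foot: Dark steel foot of the stop, fixed to the fixture ahead of the front clip. On it a fork is clamped: two aluminium prongs, 10 mm wide, 11 mm gap, tops 11 mm above the clip line, each with a black rubber pad that the blue face must meet. The fork is set differently each time: pad faces 58 to 74 mm ahead of clip_seat; this body's pose does not tell. Pads give 1 mm per 8 N, 1.5 mm at most; seat the sensor with 5 to 9 N.
- old_sensor: Old sensor, to be left alone: same shape but black with a red face and two brass hexagon nuts, lying on the bed beside the rest, about 100 mm from it. Origin on its axis near its middle, 12 mm above the bed.
- tape_roll: Roll of paper tape, 90 mm across, 25 mm high, lying on the bed; leave alone.
- driver: Screwdriver with a red handle lying on the bed; leave alone.
- cartridge0: Magenta and black ink cartridge, 42 x 40 x 54 mm, standing on the bed in a row; leave alone. Origin under its middle.
- cartridge1: Magenta and black ink cartridge, 42 x 40 x 54 mm, standing on the bed in a row; leave alone. Origin under its middle.
- cartridge2: Magenta and black ink cartridge, 42 x 40 x 54 mm, standing on the bed in a row; leave alone. Origin under its middle.
- cartridge3: Magenta and black ink cartridge, 42 x 40 x 54 mm, standing on the bed in a row; leave alone. Origin under its middle.
Things that resemble listed ones, but are neither listed nor needed, are in the scene too. Leave any green look-alike of the sensor alone.

How it is judged:
On the way, in this order (a step that is already met when the one before it is completed fails the run):
1. the sensor is snapped fully down in both clips, its blue face not yet touching the stop (z of sensor in the frame of clip_seat between -0.002 and 0.002 m and y of sensor in the frame of clip_seat between -0.002 and 0.002 m and angle between the x axis of sensor and the x axis of clip_seat, either way round below 0.04 rad and contact force between sensor and stop_foot below 0.5 N), for 0.2 s.
2. still seated in both clips, blue face forward, it is pressed against the stop with 4 N or more for 0.2 s (z of sensor in the frame of clip_seat between -0.002 and 0.002 m and y of sensor in the frame of clip_seat between -0.002 and 0.002 m and angle between the x axis of sensor and the x axis of clip_seat, either way round below 0.04 rad and x of sensor_face in the frame of clip_seat above 0.0565 m and contact force between sensor and stop_foot above 4 N), for 0.2 s.
At the end, for the whole second after the job is handed in: The sensor lies at rest in both clips, its axis within 2 mm in height and sideways of the clip axis line and within 0.04 rad of it, blue face forward and still touching the stop's pads (0.5 N or more, kept by the clips' grip), let go: neither fingers nor arm touch anything (z of sensor in the frame of clip_seat between -0.002 and 0.002 m and y of sensor in the frame of clip_seat between -0.002 and 0.002 m and angle between the x axis of sensor and the x axis of clip_seat, either way round below 0.04 rad and x of sensor_face in the frame of clip_seat between 0.0565 and 0.078 m and contact force between sensor and stop_foot above 0.5 N and linear speed of sensor below 0.01 m/s and contact force between each of the fingers, the arm and anything else below 0.1 N).
It fails at once if the clips are forced: the contact forces between sensor and fixture (clips, seats, stop) add up to more than 32 N, which is a push of some 20 N (contact force between sensor and fixture above 32 N).
It fails at once if the sensor's face is rammed against the stop with more than 12 N (contact force between sensor and stop_foot above 12 N).
It fails at once if anything else on the bed is moved by more than 15 mm (distance of any of old_sensor, tape_roll, driver, cartridge0, cartridge1, cartridge2, cartridge3 from where it was at the start of the episode above 0.015 m).
It also fails if it takes over 72 s, if anything falls off the work surface, if the arm or the gripper's body presses on something with over 40 N, if the wrist force passes 120 N, or if a joint passes its speed limit or range.

## Working session

There is one attempt and no reset: what is moved stays moved. The work goes in short steps, Python scripts to look and compute and a shell command to move; the robot and the scene stay as the last step left them, time stands still between calls to the robot, and variables do not carry over. Pictures are saved under pics/ and viewed, and the job is handed in when it is done.

```bash
ls; mkdir -p pics; python3 - <<'E'
from workcell import telemetry, viewer
import cv2, numpy as np
s=telemetry.read_state(); print({k:np.round(v,3).tolist() for k,v in s.items()})
for n in("side","top"):
    im=viewer.grab_frame(n); cv2.imwrite(f"pics/{n}0.png",im[...,::-1])
    c=viewer.get_calibration(n); print(n,np.round(c["intrinsics"],1).tolist(),np.round(c["R"],3).tolist(),np.round(c["t"],3).tolist(), np.round(-np.array(c["R"]).T@c["t"],3))
E
```

```text
pics
{'t': 0.0, 'qpos': [1.198, 0.287, 1.578, 0.0, 1.279, -0.15], 'qvel': [-0.0, 0.002, 0.001, 0.001, -0.0, 0.001], 'effort': [-0.0, -40.597, -29.263, -0.0, 0.006, -0.0], 'position': [0.149, 0.658, 0.23], 'ee_rot': [[-0.001, 0.221, 0.975], [-0.002, 0.975, -0.221], [-1.0, -0.002, -0.0]], 'ft_force': [-0.267, -1.041, 0.194], 'torque': [-0.012, 0.018, -0.017], 'width': 0.086}
side [[530.8, 0.0, 286.0], [0.0, 530.8, 208.5], [0.0, 0.0, 1.0]] [[0.744, -0.668, -0.017], [-0.532, -0.577, -0.62], [0.404, 0.47, -0.785]] [-0.504, 0.256, 1.282] [-0.007 -0.791  1.157]
top [[448.0, 0.0, 281.6], [0.0, 448.0, 211.3], [0.0, 0.0, 1.0]] [[-0.015, -1.0, 0.004], [-0.976, 0.013, -0.219], [0.219, -0.007, -0.976]] [-0.124, 0.579, 1.097] [ 0.323 -0.124  1.198]
```

View pics/side0.png

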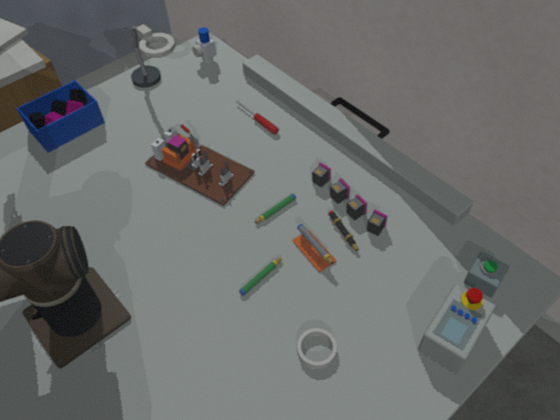

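View pics/top0.png

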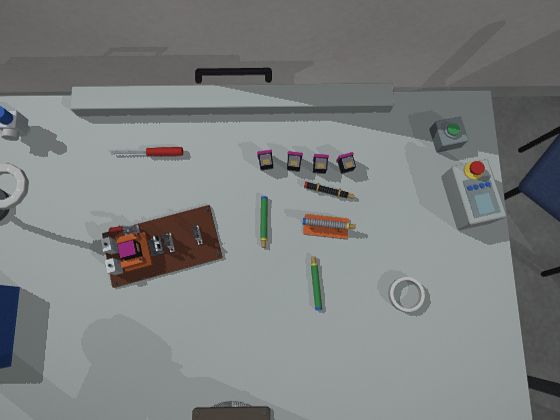

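```bash
python3 - <<'E'
import cv2
a=cv2.imread("pics/top0.png"); 
cv2.imwrite("pics/t_fix.png",cv2.resize(a[190:300,90:235],None,fx=5.5,fy=5.4,interpolation=cv2.INTER_CUBIC))
cv2.imwrite("pics/t_rest.png",cv2.resize(a[165:265,250:380],None,fx=6,fy=6,interpolation=cv2.INTER_CUBIC))
b=cv2.imread("pics/side0.png")
cv2.imwrite("pics/s_fix.png",cv2.resize(b[115:210,135:265],None,fx=6,fy=6,interpolation=cv2.INTER_CUBIC))
cv2.imwrite("pics/s_rest.png",cv2.resize(b[180:280,250:380],None,fx=6,fy=6,interpolation=cv2.INTER_CUBIC))
E
```

```text
(no output)
```

View pics/t_fix.png

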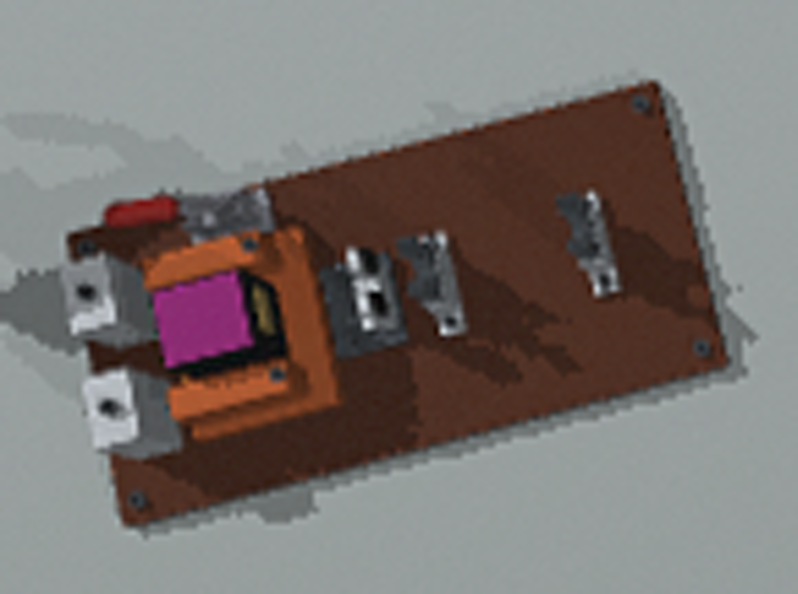

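View pics/t_rest.png

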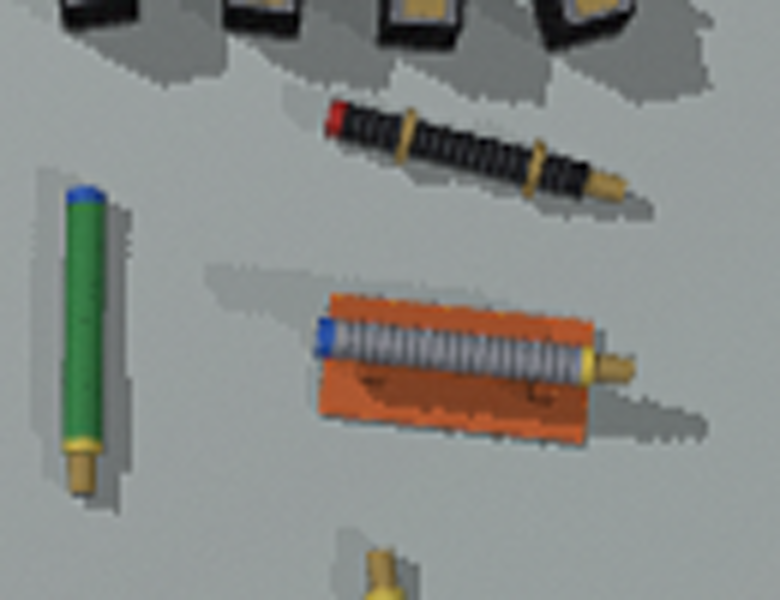

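View pics/s_fix.png

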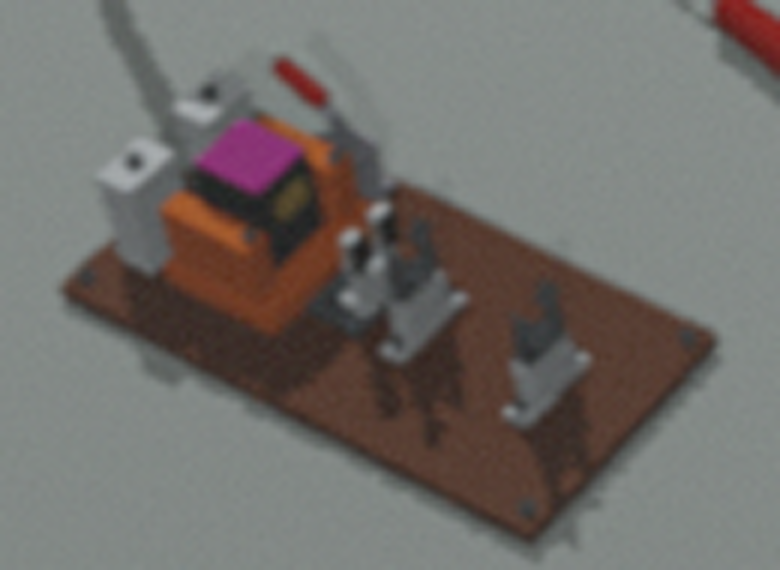

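View pics/s_rest.png

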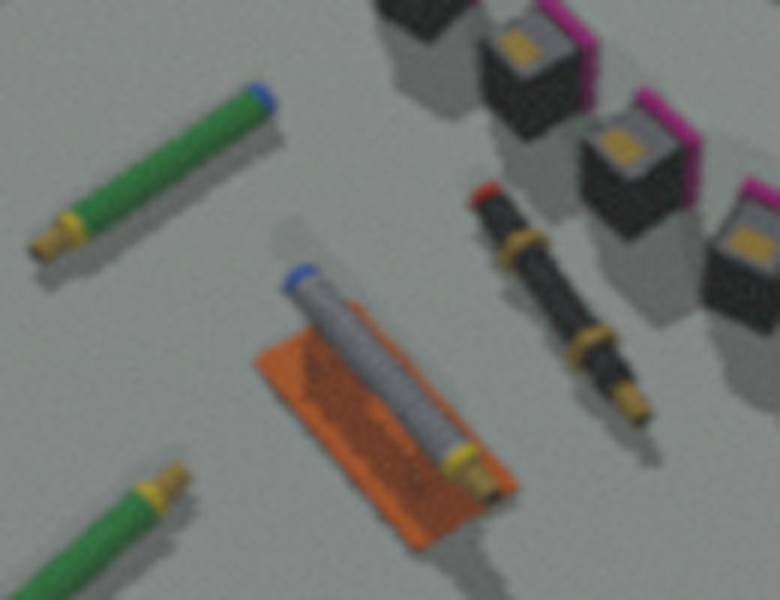

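```bash
cat > h.py <<'E'
import numpy as np, cv2
from workcell import viewer
C={n:viewer.get_calibration(n) for n in("side","top")}
def ray(n,uv):
    c=C[n];K=np.array(c["intrinsics"]);R=np.array(c["R"]);t=np.array(c["t"])
    d=R.T@np.linalg.solve(K,[uv[0],uv[1],1.]);return -R.T@t,d/np.linalg.norm(d)
def plane(n,uv,z):
    o,d=ray(n,uv);return o+d*(z-o[2])/d[2]
def tri(us,ut):
    o1,d1=ray("side",us);o2,d2=ray("top",ut)
    s=np.linalg.lstsq(np.c_[d1,-d2],o2-o1,rcond=None)[0]
    a,b=o1+d1*s[0],o2+d2*s[1];return (a+b)/2,np.linalg.norm(a-b)
def proj(n,X):
    c=C[n];p=np.array(c["R"])@X+c["t"];q=np.array(c["intrinsics"])@p;return q[:2]/q[2]
E
python3 - <<'E'
from h import *
np.set_printoptions(precision=4,suppress=True)
def t(x,y):return (90+x/5.5-.4,190+y/5.4-.4)
def s(x,y):return (135+x/6-.4,115+y/6-.4)
for k,a,b in [("rear L",(593,200),(583,358)),("rear R",(605,282),(515,412)),("front L",(438,240),(458,298)),("front R",(452,322),(396,350)),
  ("bolt rL",(640,103),(686,338)),("bolt rR",(702,348),(528,510)),("bolt fR",(137,500),(86,276)),("cart0",(240,270),(308,155)),
  ("prongL",(360,260),(381,212)),("prongR",(372,300),(349,237)),("nest bolt R",(278,374),(250,234)),("nest bolt L",(249,244),(333,154)),]:
    print(k,*tri(s(*b),t(*a)))
# plate corners at z=.01
im={n:cv2.cvtColor(cv2.imread(f"pics/{n}0.png"),cv2.COLOR_BGR2HSV) for n in("top","side")}
for n in im:
    h=im[n];m=((h[...,0]<14)|(h[...,0]>172))&(h[...,1]>90)&(h[...,2]<125)
    x0,y0,x1,y1=dict(top=(90,190,235,300),side=(135,115,265,210))[n]
    mm=np.zeros(m.shape,np.uint8);mm[y0:y1,x0:x1]=m[y0:y1,x0:x1]
    mm=cv2.morphologyEx(mm,cv2.MORPH_CLOSE,np.ones((3,3)))
    c=max(cv2.findContours(mm,0,1)[0],key=cv2.contourArea)
    hull=cv2.convexHull(c); ap=cv2.approxPolyDP(hull,4,True)[:,0]
    print(n,ap.tolist()); P=[plane(n,p,.01) for p in ap.astype(float)]
    print(np.array(P)[:,:2].tolist(), [round(float(np.linalg.norm(P[i]-P[i-1])),4) for i in range(len(P))])
E
```

```text
rear L [0.5499 0.094  0.0141] 0.0011917531830918605
rear R [0.5067 0.088  0.014 ] 0.0032022456338944272
front L [0.5312 0.1697 0.0107] 0.0006866931057988466
front R [0.489  0.1617 0.0112] 0.0015665793713154409
bolt rL [0.599  0.0737 0.0089] 0.0017943198339779778
bolt rR [0.4754 0.0407 0.0082] 0.00031206061044074143
bolt fR [0.4049 0.3083 0.0098] 0.00040058616333564544
cart0 [0.5074 0.2462 0.0696] 0.00020064966643723128
prongL [0.5114 0.1915 0.0683] 0.0006302984729811169
prongR [0.4904 0.1849 0.0714] 0.0038256072792986233
nest bolt R [0.4592 0.2283 0.0619] 9.527687211803874e-05
nest bolt L [0.5207 0.2453 0.0621] 0.0009829531095233814
top [[209, 206], [221, 257], [112, 285], [106, 253], [136, 224]]
[[0.6068863822252272, 0.06499792714107028], [0.46725083839992554, 0.03027495926105131], [0.39786917873324645, 0.3142218643346175], [0.48224456658268466, 0.33586002911146207], [0.5596923488986218, 0.2606669941691153]] [0.2013, 0.1439, 0.2923, 0.0871, 0.1079]
side [[252, 172], [221, 203], [147, 162], [166, 147], [190, 139]]
[[0.6014228324585443, 0.06379383548071427], [0.46368378486134676, 0.03279351072412817], [0.39724858622122716, 0.30727537725650145], [0.47429493782097726, 0.32121706059654664], [0.5484148391851514, 0.2996719525148447]] [0.2418, 0.1412, 0.2824, 0.0783, 0.0772]
```

```bash
python3 - <<'E'
from h import *
np.set_printoptions(precision=4,suppress=True)
im={n:cv2.cvtColor(cv2.imread(f"pics/{n}0.png"),cv2.COLOR_BGR2HSV) for n in("top","side")}
box=dict(top=(296,205,365,245),side=(286,215,345,275))
pt={}
for n in im:
    x0,y0,x1,y1=box[n];h=im[n][y0:y1,x0:x1].astype(int);H,S,V=h[...,0],h[...,1],h[...,2]
    for k,m in dict(blue=(H>100)&(H<130)&(S>110),yel=(H>22)&(H<32)&(S>130)&(V>110),brass=(H>14)&(H<26)&(S>60)&(S<190)&(V>50),steel=(S<70)&(H>105)&(H<135),orange=(H<14)&(S>120)).items():
        ys,xs=np.nonzero(m); 
        if len(xs)==0: print(n,k,0);continue
        p=(xs.mean()+x0,ys.mean()+y0);pt[n,k]=p;print(n,k,len(xs),np.round(p,1),(xs.min()+x0,xs.max()+x0,ys.min()+y0,ys.max()+y0),plane(n,p,.038)[:2])
for k in("blue","yel"):print(k,tri(pt["side",k],pt["top",k]))
# top orange rect
x0,y0,x1,y1=box["top"];h=im["top"].astype(int)
m=np.zeros(h.shape[:2],np.uint8);hh=h[y0-5:y1+5,x0-5:x1+5];m[y0-5:y1+5,x0-5:x1+5]=((hh[...,0]<14)&(hh[...,1]>120))
m=cv2.morphologyEx(m,cv2.MORPH_CLOSE,np.ones((13,13)))
r=cv2.minAreaRect(cv2.findContours(m,0,1)[0][0]);P=[plane("top",p,.006) for p in cv2.boxPoints(r)];print(r,np.mean(P,0),[np.linalg.norm(P[i]-P[i-1]) for i in range(4)])
d=P[1]-P[0];print([np.degrees(np.arctan2(*(P[i]-P[i-1])[[1,0]])) for i in range(4)])
E
```

```text
top blue 15 [303.8 220.4] (np.int64(303), np.int64(305), np.int64(218), np.int64(223)) [ 0.5577 -0.1905]
top yel 12 [347.5 225.5] (np.int64(347), np.int64(348), np.int64(223), np.int64(228)) [ 0.5423 -0.3054]
top brass 45 [350.4 226.1] (np.int64(346), np.int64(355), np.int64(223), np.int64(229)) [ 0.5407 -0.3128]
top steel 204 [325.8 223.3] (np.int64(302), np.int64(346), np.int64(219), np.int64(228)) [ 0.5491 -0.2483]
top orange 582 [325.6 227.4] (np.int64(303), np.int64(348), np.int64(214), np.int64(238)) [ 0.5382 -0.2473]
side blue 6 [299.2 225.7] (np.int64(298), np.int64(301), np.int64(225), np.int64(227)) [ 0.5564 -0.1871]
side yel 10 [326.2 255.8] (np.int64(324), np.int64(328), np.int64(254), np.int64(257)) [ 0.5425 -0.3018]
side brass 88 [330.9 244.2] (np.int64(323), np.int64(344), np.int64(218), np.int64(263)) [ 0.5761 -0.2849]
side steel 120 [317.8 236.5] (np.int64(297), np.int64(344), np.int64(215), np.int64(255)) [ 0.5682 -0.2451]
side orange 501 [311.6 253. ] (np.int64(293), np.int64(335), np.int64(235), np.int64(270)) [ 0.5213 -0.2711]
blue (array([ 0.5557, -0.1897,  0.042 ]), np.float64(0.0025750526025191314))
yel (array([ 0.5408, -0.3043,  0.043 ]), np.float64(0.0014049133014894162))
((325.7378234863281, 225.85977172851562), (44.283050537109375, 20.098541259765625), 6.34019136428833) [ 0.5484 -0.2513  0.006 ] [np.float64(0.11909535673884668), np.float64(0.055558978120617664), np.float64(0.12028484423687176), np.float64(0.055467713596020325)]
[np.float64(82.76569945587309), np.float64(-7.679974023633463), np.float64(-97.28826558443372), np.float64(171.09042380875806)]
```

```bash
python3 -m crank '[[0,-0.1,0.1,0.1,1],[0,-0.2,0.2,0.2,1],[0,-0.3,0.3,0.3,1],[0,-0.4,0.4,0.4,1],[0,-0.5,0.5,0.5,1],[0,-0.65,0.65,0.65,1],[0,-0.8,0.8,0.8,1],[0,-0.9,0.9,0.9,1],[0,-1,1,1,1],[0,-1,1,1,1]]' 80
cat >> h.py <<'E'
from workcell import telemetry
def to(xy,z,yaw):
    s=telemetry.read_state();R=np.array(s["ee_rot"]);d=np.r_[xy,z]-s["position"]
    y0=np.degrees(np.arctan2(R[1,1],R[0,1]))
    print("t %.2f"%s["t"],"pos",np.round(s["position"],4),"yaw %.2f"%y0,"shift/100mm",np.round(R.T@d*10,3),"turn %.3f"%(np.radians(y0-yaw)/.5),"F",np.round(s["ft_force"],2),"w %.4f"%s["width"],"tilt",np.round(R[2],4))
E
python3 -c "
from h import *
to([.55,-.2455],.23,-7.3);to([.55,.3],.23,-7.3)"
```

```text
t: 0.93
position: [0.2254, 0.5369, 0.2307]
ee_rot: [[-0.0, 0.664, 0.748], [-0.002, 0.748, -0.664], [-1.0, -0.001, 0.001]]
ft_force: [-0.8, 1.3, 0.1]
width: 0.0853
t 0.93 pos [0.2254 0.5369 0.2307] yaw 48.41 shift/100mm [ 0.02  -3.697  7.62 ] turn 1.945 F [-0.78  1.27  0.1 ] w 0.0853 tilt [-1.     -0.0015  0.001 ]
t 0.93 pos [0.2254 0.5369 0.2307] yaw 48.41 shift/100mm [0.01  0.383 4.   ] turn 1.945 F [-0.78  1.27  0.1 ] w 0.0853 tilt [-1.     -0.0015  0.001 ]
```

```bash
python3 -m crank '[[0,0,0.12,0.1,1],[0,0,0.25,0.2,1],[0,0,0.4,0.35,1],[0,0,0.55,0.5,1],[0,0,0.7,0.7,1],[0,0,0.8,0.85,1],[0,0,0.9,1,1],[0,0,1,1,1],[0,0,1,1,1],[0,0,1,1,1]]'
python3 -c "
from h import *
to([.55,-.2455],.23,-7.3);to([.55,.3],.23,-7.3)"
```

```text
t: 1.77
position: [0.2995, 0.4726, 0.2311]
ee_rot: [[-0.0, 0.94, 0.342], [0.0, 0.342, -0.94], [-1.0, -0.0, -0.0]]
ft_force: [-0.6, -0.1, -0.9]
width: 0.0855
t 1.77 pos [0.2995 0.4726 0.2311] yaw 20.02 shift/100mm [ 0.01  -0.105  7.605] turn 0.954 F [-0.56 -0.09 -0.86] w 0.0855 tilt [-1.e+00 -4.e-04 -2.e-04]
t 1.77 pos [0.2995 0.4726 0.2311] yaw 20.02 shift/100mm [0.01  1.762 2.479] turn 0.954 F [-0.56 -0.09 -0.86] w 0.0855 tilt [-1.e+00 -4.e-04 -2.e-04]
```

```bash
python3 -m crank '[[0,0.12,0.12,0.1,1],[0,0.25,0.25,0.2,1],[0,0.4,0.4,0.35,1],[0,0.55,0.55,0.5,1],[0,0.7,0.7,0.7,1],[0,0.8,0.8,0.85,1],[0,0.9,0.9,0.95,1],[0,1,1,0.95,1],[0,1,1,0.95,1],[0,1,1,0.95,1]]'
python3 -c "
from h import *
to([.55,-.2455],.2,-7.3)"
```

```text
t: 2.6
position: [0.4276, 0.4128, 0.2311]
ee_rot: [[-0.001, 0.992, -0.126], [0.0, -0.126, -0.992], [-1.0, -0.001, -0.0]]
ft_force: [-0.6, 0.3, -0.8]
width: 0.0854
t 2.60 pos [0.4276 0.4128 0.2311] yaw -7.22 shift/100mm [0.309 2.041 6.377] turn 0.003 F [-0.61  0.34 -0.83] w 0.0854 tilt [-1.e+00 -8.e-04 -0.e+00]
```

```bash

python3 -m crank '[[0,0.07,0.1,0,1],[0,0.15,0.25,0,1],[0,0.25,0.4,0,1],[0,0.4,0.55,0,1],[0,0.5,0.7,0,1],[0,0.6,0.85,0,1],[0,0.65,1,0,1],[0,0.7,1,0,1],[0,0.7,1,0,1],[0,0.7,1,0,1]]' | head -2
python3 -m crank '[[0,0.07,0.1,0,1],[0,0.15,0.25,0,1],[0,0.25,0.4,0,1],[0,0.4,0.55,0,1],[0,0.5,0.7,0,1],[0,0.6,0.85,0,1],[0,0.65,1,0,1],[0,0.7,1,0,1],[0,0.7,1,0,1],[0,0.7,1,0,1]]' | head -2
python3 -m crank '[[0,0.05,0.1,0,1],[0,0.15,0.25,0,1],[0,0.2,0.4,0,1],[0,0.3,0.55,0,1],[0,0.4,0.7,0,1],[0,0.5,0.85,0,1],[0,0.6,1,0,1],[0,0.64,1,0,1],[0,0.64,1,0,1],[0,0.64,1,0,1]]' | head -2
python3 -m crank '[[0,0,0.1,0,1],[0,0,0.25,0,1],[0,0,0.4,0,1],[0,0,0.55,0,1],[0,0,0.7,0,1],[0,0,0.85,0,1],[0,0,1,0,1],[0,0,1,0,1],[0,0,1,0,1],[0,0,1,0,1]]' | head -2
python3 -m crank '[[0,0,0.1,0,1],[0,0,0.25,0,1],[0,0,0.4,0,1],[0,0,0.55,0,1],[0,0,0.7,0,1],[0,0,0.85,0,1],[0,0,1,0,1],[0,0,1,0,1],[0,0,1,0,1],[0,0,1,0,1]]' | head -2
python3 -m crank '[[0,0,0.1,0,1],[0,0,0.25,0,1],[0,0,0.4,0,1],[0,0,0.55,0,1],[0,0,0.7,0,1],[0,0,0.85,0,1],[0,0,1,0,1],[0,0,1,0,1],[0,0,1,0,1],[0,0,1,0,1]]' | head -2
python3 -c "
from h import *
to([.5495,-.2455],.018,-7.3)"
```

```text
t: 3.43
position: [0.4842, 0.305, 0.2314]
t: 4.27
position: [0.5412, 0.197, 0.2313]
t: 5.1
position: [0.5919, 0.0897, 0.2312]
t: 5.93
position: [0.5792, -0.0093, 0.2314]
t: 6.77
position: [0.5667, -0.1086, 0.2313]
t: 7.6
position: [0.5539, -0.2084, 0.2312]
t 7.60 pos [ 0.5539 -0.2084  0.2312] yaw -7.30 shift/100mm [2.132 0.004 0.375] turn 0.000 F [-0.34 -0.    0.59] w 0.0850 tilt [-1.e+00 -2.e-04 -6.e-04]
```

```bash

python3 -m crank '[[0.1,0,0.05,0,1],[0.25,0,0.1,0,1],[0.4,0,0.2,0,1],[0.55,0,0.3,0,1],[0.7,0,0.375,0,1],[0.85,0,0.375,0,1],[1,0,0.375,0,1],[1,0,0.375,0,1],[1,0,0.375,0,1],[1,0,0.375,0,1]]'
python3 - <<'E'
from h import *
to([.5495,-.2455],.018,-7.3)
b=viewer.grab_frame("side")[...,::-1];a=viewer.grab_frame("top")[...,::-1]
cv2.imwrite("pics/d1.png",np.hstack([cv2.resize(b[150:300,240:390],None,fx=2.6,fy=2.6,interpolation=2),cv2.resize(a[150:300,250:400],None,fx=2.6,fy=2.6,interpolation=2)]))
E
```

```text
t: 8.43
position: [0.5497, -0.2455, 0.1319]
ee_rot: [[0.001, 0.992, -0.126], [-0.0, -0.126, -0.992], [-1.0, 0.001, 0.0]]
ft_force: [-0.5, 0.6, 0.3]
width: 0.0856
t 8.43 pos [ 0.5497 -0.2455  0.1319] yaw -7.24 shift/100mm [ 1.139 -0.002  0.   ] turn 0.002 F [-0.52  0.58  0.32] w 0.0856 tilt [-1.e+00  7.e-04  4.e-04]
```

View pics/d1.png

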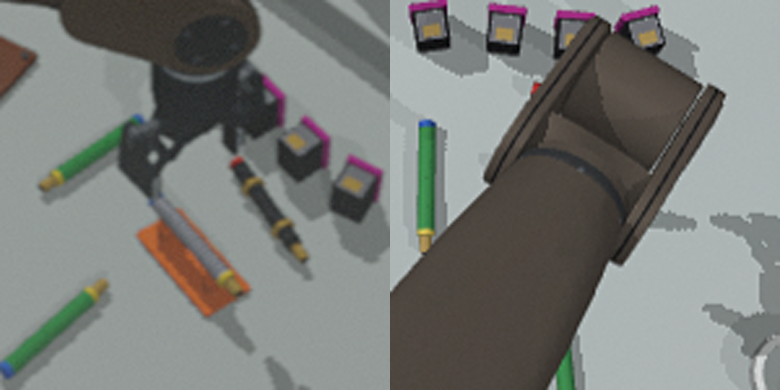

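```bash

python3 -m crank '[[0.1,0,0,0,0.7],[0.2,0,0,0,0.6],[0.35,0,0,0,0.6],[0.5,0,0,0,0.6],[0.65,0,0,0,0.6],[0.75,0,0,0,0.6],[0.85,0,0,0,0.6],[0.93,0,0,0,0.6],[1,0,0,0,0.6],[1,0,0,0,0.6]]'
python3 -m crank '[[0.05,0,0,0,0.6],[0.1,0,0,0,0.6],[0.14,0,0,0,0.6],[0.14,0,0,0,0.6],[0.14,0,0,0,0.6],[0.14,0,0,0,0.6],[0.14,0,0,0,0.6],[0.14,0,0,0,0.6],[0.14,0,0,0,0.6],[0.14,0,0,0,0.6]]'
python3 - <<'E'
from h import *
to([.5495,-.2455],.018,-7.3)
b=viewer.grab_frame("side")[...,::-1]
cv2.imwrite("pics/d2.png",cv2.resize(b[180:280,250:380],None,fx=6,fy=6,interpolation=2))
E
```

```text
t: 9.37
position: [0.5484, -0.2451, 0.0297]
ee_rot: [[-0.002, 0.992, -0.127], [0.001, -0.127, -0.992], [-1.0, -0.002, -0.001]]
ft_force: [-0.7, 0.2, -0.5]
width: 0.051
t: 10.2
position: [0.5493, -0.2457, 0.0175]
ee_rot: [[0.0, 0.992, -0.127], [-0.0, -0.127, -0.992], [-1.0, 0.0, 0.0]]
ft_force: [-0.6, 0.0, -0.3]
width: 0.0515
t 10.20 pos [ 0.5493 -0.2457  0.0175] yaw -7.28 shift/100mm [-0.005  0.001 -0.002] turn 0.001 F [-0.57  0.01 -0.34] w 0.0515 tilt [-1.e+00  3.e-04  1.e-04]
```

View pics/d2.png

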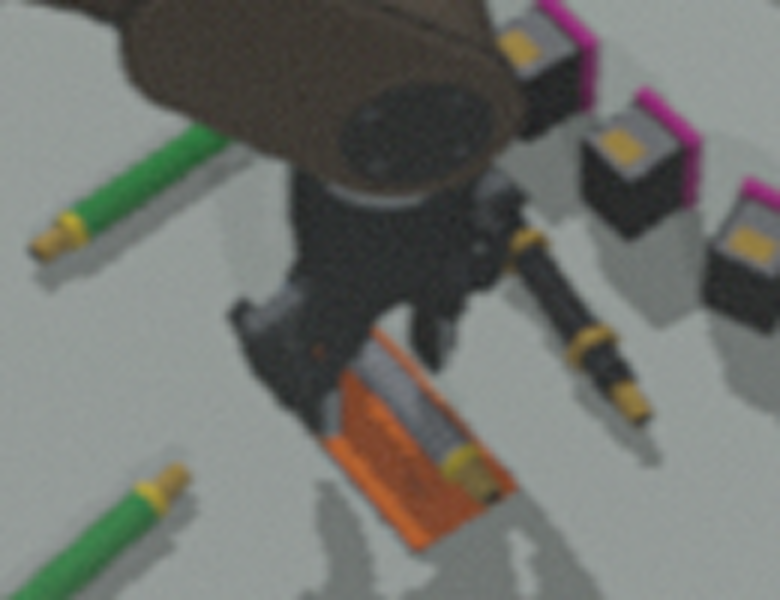

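The fingers straddle the barrel between the rest's posts (crop ≈ (330,420) left, (430,350) right), clear of the old sensor. Next I close on it.

```bash

python3 -m crank '[[0,0,0,0,0.4],[0,0,0,0,0.3],[0,0,0,0,0.25],[0,0,0,0,0],[0,0,0,0,0],[0,0,0,0,0],[0,0,0,0,0],[0,0,0,0,0],[0,0,0,0,0],[0,0,0,0,0]]' 80
python3 -m crank '[[-0.05,0,0,0,0],[-0.1,0,0,0,0],[-0.2,0,0,0,0],[-0.3,0,0,0,0],[-0.4,0,0,0,0],[-0.5,0,0,0,0],[-0.6,0,0,0,0],[-0.7,0,0,0,0],[-0.8,0,0,0,0],[-0.8,0,0,0,0]]'
```

```text
t: 11.08
position: [0.5503, -0.246, 0.018]
ee_rot: [[0.002, 0.992, -0.127], [-0.001, -0.127, -0.992], [-1.0, 0.003, 0.001]]
ft_force: [4.7, -0.5, 2.2]
width: 0.0158
t: 11.92
position: [0.5507, -0.2465, 0.1006]
ee_rot: [[0.004, 0.992, -0.127], [-0.003, -0.127, -0.992], [-1.0, 0.004, 0.002]]
ft_force: [0.8, 0.5, -0.9]
width: 0.0156
```

```bash

python3 - <<'E'
from h import *
a=cv2.imread("pics/top0.png");b=cv2.imread("pics/side0.png")
cv2.imwrite("pics/z1.png",np.hstack([cv2.resize(a[230:260,145:180],None,fx=11,fy=11,interpolation=cv2.INTER_NEAREST),cv2.resize(b[145:175,185:220],None,fx=11,fy=11,interpolation=cv2.INTER_NEAREST)]))
E
```

```text
(no output)
```

View pics/z1.png

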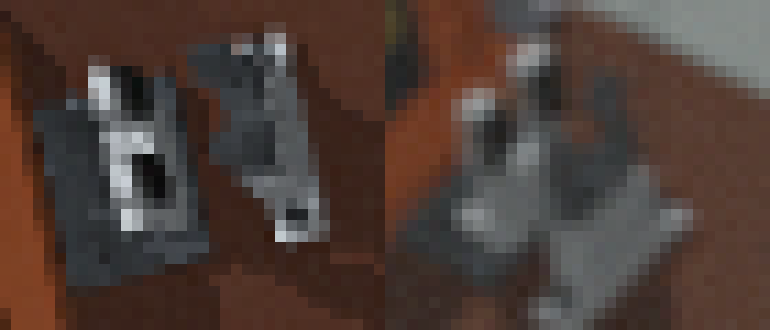

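```bash

python3 - <<'E'
from h import *
np.set_printoptions(precision=4,suppress=True)
c=np.array([.5192,.1283])
for a in(103.7,104.5):
    u=np.array([np.cos(np.radians(a)),np.sin(np.radians(a))]);v=np.array([-u[1],u[0]])
    for z,p in[(.069,(154.8,237.7)),(.069,(156.6,245.5)),(.069,(153,237)),(.069,(155.4,246)),(.05,(158.6,239)),(.05,(160.3,247))]:
        d=plane("top",p,z)[:2]-c;print(a,z,p,d@u,d@v)
    d=np.array([.5507,-.2465])
# line fits plate long edge (camera side) 
for n,lo in(("top",[(120,130,215)]),):
    g=cv2.cvtColor(cv2.imread(f"pics/{n}0.png"),cv2.COLOR_BGR2HSV)[...,1].astype(float)
    print(g[270:290,150].astype(int),g[195:225,170].astype(int))
    for nm,xs,y0,y1,sg in(("low",range(120,216),1,1,1),("up",range(150,205),1,1,-1)):
        P=[]
        for x in xs:
            yc=285-(x-112)*28/109 if nm=="low" else 224-(x-136)*18/73
            col=g[int(yc)-8:int(yc)+9,x]; 
            thr=80
            idx=np.nonzero((col[:-1]>thr)!=(col[1:]>thr))[0]
            if len(idx)==0: continue
            i=idx[-1] if nm=="low" else idx[0]
            P.append((x,int(yc)-8+i+(col[i]-thr)/(col[i]-col[i+1])))
        P=np.array(P,np.float32)
        for _ in range(3):
            l=cv2.fitLine(P,cv2.DIST_HUBER,0,.01,.01).ravel();r=(P-l[2:])@np.array([-l[1],l[0]]);P=P[abs(r)<1]
        A=[plane(n,l[2:]+l[:2]*k,.01)[:2] for k in(-40,40)];d=A[0]-A[1]
        if d[1]<0:d=-d
        a=np.degrees(np.arctan2(d[1],d[0]));u=d/np.linalg.norm(d);print(nm,len(P),a,"lateral from c",(A[0]-c)@np.array([-u[1],u[0]]))
E
```

```text
103.7 0.069 (154.8, 237.7) 0.06345083936178016 -0.007770488145411412
103.7 0.069 (156.6, 245.5) 0.06286182005985089 0.013048799018638414
103.7 0.069 (153, 237) 0.06753886172419073 -0.01069047498233093
103.7 0.069 (155.4, 246) 0.0660492787455678 0.013543386889927676
103.7 0.05 (158.6, 239) 0.05899995442312744 -0.006309165298400649
103.7 0.05 (160.3, 247) 0.05878498718903045 0.015271102268780779
104.5 0.069 (154.8, 237.7) 0.06333616147154346 -0.008655642771220561
104.5 0.069 (156.6, 245.5) 0.0630378822267711 0.012169839005904142
104.5 0.069 (153, 237) 0.06738301596711926 -0.011632422684984768
104.5 0.069 (155.4, 246) 0.06623193573684732 0.012619874793757108
104.5 0.05 (158.6, 239) 0.0589061136404333 -0.007132318309919784
104.5 0.05 (160.3, 247) 0.0589924749480204 0.01444884711059052
[145 134 130 132 148 143 146  27  15  14  15  13  11  11  13  13  13  13
  13  11] [ 11  11  11  11  11  11  11   9  11  10  13  13  13  11  12  12  12  12
  12  11  92 145 149 144 134 147 139 132 139 142]
low 96 104.63221879995757 lateral from c 0.07573786772602559
up 55 104.67602913675366 lateral from c -0.07293855629309635
```

```bash

python3 -m crank '[[-0.1,0,-0.1,0,0],[-0.2,0,-0.2,0,0],[-0.25,0,-0.3,0,0],[-0.25,0,-0.4,0,0],[-0.25,0,-0.55,0,0],[-0.25,0,-0.7,0,0],[-0.25,0,-0.85,0,0],[-0.25,0,-1,0,0],[-0.25,0,-1,0,0],[-0.25,0,-1,0,0]]' |head -2
python3 -m crank '[[0,0,-0.1,-0.1,0],[0,0,-0.2,-0.2,0],[0,0,-0.35,-0.3,0],[0,0,-0.5,-0.4,0],[0,0,-0.65,-0.5,0],[0,0,-0.8,-0.6,0],[0,0,-0.9,-0.7,0],[0,0,-1,-0.76,0],[0,0,-1,-0.76,0],[0,0,-1,-0.76,0]]' |head -2
python3 -c "
from h import *
to([.5198,.1212],.13,14.6)"
```

```text
t: 12.75
position: [0.5619, -0.1449, 0.1219]
t: 13.58
position: [0.5746, -0.0472, 0.1222]
t 13.58 pos [ 0.5746 -0.0472  0.1222] yaw 14.48 shift/100mm [-0.078 -0.11  -1.768] turn -0.004 F [-0.21  1.38 -0.83] w 0.0158 tilt [-1.e+00 -2.e-04  4.e-04]
```

```bash

python3 -m crank '[[0,0,-0.1,0,0],[0,0,-0.2,0,0],[0,0,-0.3,0,0],[0,-0.04,-0.4,0,0],[0,-0.07,-0.5,0,0],[0,-0.11,-0.6,0,0],[0,-0.11,-0.7,0,0],[0,-0.11,-0.8,0,0],[0,-0.11,-0.88,0,0],[0,-0.11,-0.88,0,0]]' |head -2
python3 -m crank '[[0,0,-0.1,0,0],[0,0,-0.2,0,0],[0,0,-0.3,0,0],[0,0,-0.4,0,0],[0,0,-0.5,0,0],[0,0,-0.6,0,0],[0,0,-0.7,0,0],[0,0,-0.8,0,0],[0,0,-0.88,0,0],[0,0,-0.88,0,0]]' |head -2
python3 - <<'E'
from h import *
to([.5198,.1212],.12,14.6)
b=viewer.grab_frame("side")[...,::-1];a=viewer.grab_frame("top")[...,::-1]
cv2.imwrite("pics/side1.png",b);cv2.imwrite("pics/top1.png",a)
cv2.imwrite("pics/e_s.png",cv2.resize(b[95:215,125:275],None,fx=5,fy=5,interpolation=2))
cv2.imwrite("pics/e_t.png",cv2.resize(a[180:300,85:235],None,fx=5,fy=5,interpolation=2))
E
```

```text
t: 14.42
position: [0.5415, 0.0369, 0.1223]
t: 15.25
position: [0.5193, 0.122, 0.1222]
t 15.25 pos [0.5193 0.122  0.1222] yaw 14.59 shift/100mm [0.022 0.003 0.009] turn -0.000 F [-0.38  0.1   0.12] w 0.0153 tilt [-1.e+00 -3.e-04 -4.e-04]
```

View pics/e_s.png

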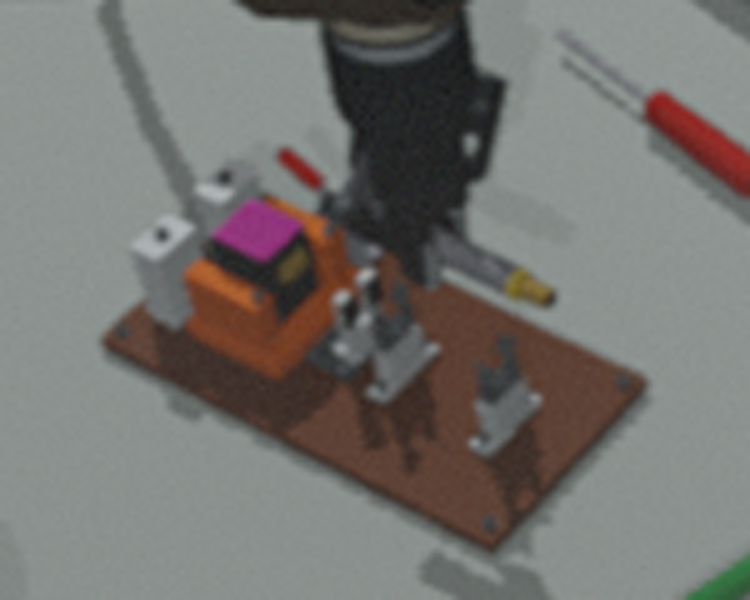

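View pics/e_t.png

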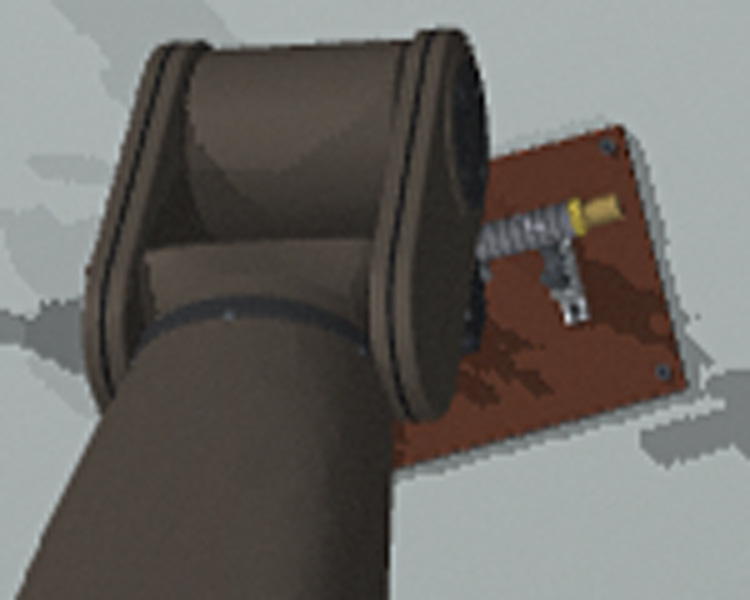

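```bash
cat > m.py <<'E'
from h import *
np.set_printoptions(precision=4,suppress=True)
def blobs(f,n,box):
    h=cv2.cvtColor(cv2.imread(f),cv2.COLOR_BGR2HSV).astype(int);x0,y0,x1,y1=box;h=h[y0:y1,x0:x1];H,S,V=h[...,0],h[...,1],h[...,2]
    o={}
    for k,m in dict(yel=(H>=22)&(H<33)&(S>140)&(V>90),brass=(H>12)&(H<25)&(S>70)&(V>40)).items():
        ys,xs=np.nonzero(m);o[k]=np.array([xs.mean()+x0,ys.mean()+y0]);print(n,k,len(xs),o[k],xs.min()+x0,xs.max()+x0,ys.min()+y0,ys.max()+y0)
    return o
E
python3 - <<'E'
from m import *
s=blobs("pics/side1.png","side",(210,140,245,162));t=blobs("pics/top1.png","top",(190,214,215,232))
Y,e1=tri(s["yel"],t["yel"]);B,e2=tri(s["brass"],t["brass"])
print(Y,e1,B,e2)
tcp=np.array([.5195,.1217,.1222]);u=np.array([-.252,.968,0]);v=np.array([-.968,-.252,0])
for P in(Y,B): print((P-tcp)@u,(P-tcp)@v,P[2]-tcp[2])
E
```

```text
side yel 10 [228.4 151.7] 227 233 150 154
side brass 35 [230.2857 152.4571] 226 234 149 155
top yel 14 [199.9286 223.    ] 199 201 220 226
top brass 59 [203.7797 222.0339] 198 209 219 227
[0.5333 0.0656 0.1404] 0.0016278736207168618 [0.5338 0.056  0.1446] 0.0034388306430087434
-0.05782291018175846 0.0008026303795103662 0.018180873117356472
-0.06719011171212069 0.0026679586189736863 0.022432358837563865
```

```bash

python3 -m crank '[[0.05,0,0,0,0],[0.1,0,0,0,0],[0.17,0,0,0,0],[0.24,0,0,0,0],[0.31,0,0,0,0],[0.38,0,0,0,0],[0.45,0,0,0,0],[0.5,0,0,0,0],[0.55,0,0,0,0],[0.55,0,0,0,0]]' |head -5
python3 - <<'E'
from h import *
to([.5195,.1216],.066,14.6)
b=viewer.grab_frame("side")[...,::-1];a=viewer.grab_frame("top")[...,::-1]
cv2.imwrite("pics/side2.png",b);cv2.imwrite("pics/top2.png",a)
cv2.imwrite("pics/f.png",np.hstack([cv2.resize(b[125:200,170:250],None,fx=5,fy=5,interpolation=2),cv2.resize(a[205:280,165:235],None,fx=5,fy=5,interpolation=2)]))
E
```

```text
t: 16.18
position: [0.5191, 0.1204, 0.066]
ee_rot: [[-0.002, 0.968, 0.25], [-0.0, 0.25, -0.968], [-1.0, -0.002, -0.0]]
ft_force: [-1.4, -0.6, -0.3]
width: 0.0158
t 16.18 pos [0.5191 0.1204 0.066 ] yaw 14.49 shift/100mm [-0.     0.007 -0.011] turn -0.004 F [-1.41 -0.63 -0.34] w 0.0158 tilt [-1.0e+00 -2.2e-03 -5.0e-04]
```

View pics/f.png

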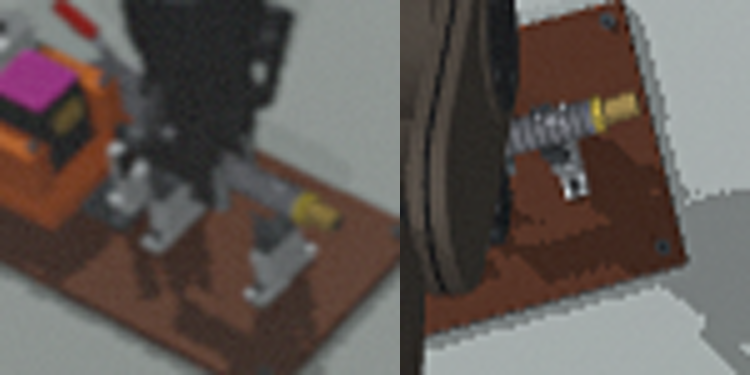

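```bash

python3 - <<'E'
from m import *
a=cv2.imread("pics/top0.png");b=cv2.imread("pics/side0.png")
c=np.array([.518,.128]);u=np.array([-.252,.968]);v=np.array([-.968,-.252])
A=cv2.resize(a[220:250,180:215],None,fx=11,fy=11,interpolation=cv2.INTER_NEAREST);B=cv2.resize(b[155:190,210:240],None,fx=11,fy=11,interpolation=cv2.INTER_NEAREST)[:330]
# overlay predicted finger tips & line points with tip y=+-13 at z=.075, seat bottom
for l in(-13,13):
    X=np.r_[c-.038*u+l/1000*v,.075]
    for n,im,o in(("top",A,(180,220)),("side",B,(210,155))):
        p=(proj(n,X)-o+.5)*11;cv2.circle(im,tuple(int(q) for q in p),3,(0,255,0),-1)
    X=np.r_[c-.038*u+l/1000*15/13*v,.010]
    for n,im,o in(("top",A,(180,220)),("side",B,(210,155))):
        p=(proj(n,X)-o+.5)*11;cv2.circle(im,tuple(int(q) for q in p),3,(0,255,255),-1)
cv2.imwrite("pics/z2.png",np.hstack([A,B]))
s=blobs("pics/side2.png","side",(215,150,245,180));t=blobs("pics/top2.png","top",(190,218,218,236))
tcp=np.array([.5191,.1204,.066]);c3=np.r_[c,.058]
for k in("yel","brass"):
    P,e=tri(s[k],t[k]);print(k,P,e,(P-c3)[:2]@u,(P-c3)[:2]@v,P[2]-tcp[2])
E
```

```text
side yel 12 [230.5 166. ] 229 232 164 168
side brass 48 [233.25   167.4167] 228 237 163 171
top yel 12 [204.0833 227.25  ] 203 205 224 230
top brass 54 [207.8333 226.5185] 203 212 223 231
yel [0.5331 0.0647 0.0853] 0.00195264667082175 -0.06505554396251799 0.001371210697458219 0.019287117907422935
brass [0.5349 0.0551 0.0857] 0.0015246647581080087 -0.07479198424962277 0.0019844559450530944 0.019713846188502193
```

View pics/z2.png

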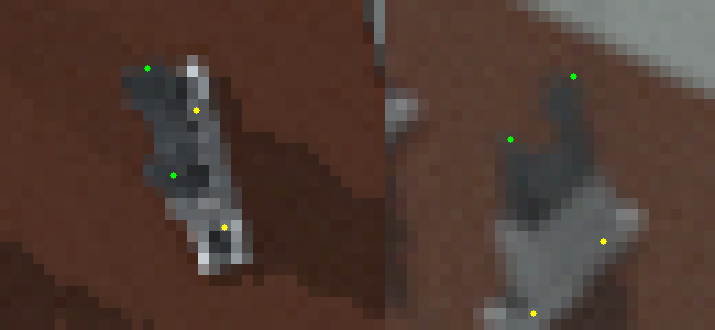

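```bash

python3 -m crank '[[0.02,0.005,0,0,0],[0.03,0.01,0,0,0],[0.05,0.01,0,0,0],[0.06,0.01,0,0,0],[0.07,0.01,0,0,0],[0.08,0.01,0,0,0],[0.09,0.01,0,0,0],[0.1,0.01,0,0,0],[0.1,0.01,0,0,0],[0.1,0.01,0,0,0]]' |head -5
python3 -c "
from h import *
to([.5185,.1216],.039,14.6)"
```

```text
t: 17.12
position: [0.5208, 0.1207, 0.0573]
ee_rot: [[-0.0, 0.968, 0.25], [-0.0, 0.25, -0.968], [-1.0, -0.0, -0.0]]
ft_force: [0.0, 1.0, -0.2]
width: 0.0157
t 17.12 pos [0.5208 0.1207 0.0573] yaw 14.50 shift/100mm [ 0.183 -0.02  -0.014] turn -0.004 F [ 0.02  0.99 -0.23] w 0.0157 tilt [-1.e+00 -1.e-04 -0.e+00]
```

```bash

python3 -m crank '[[0.005,0,0,0,0],[0.01,0,0,0,0],[0.015,0,0,0,0],[0.02,0,0,0,0],[0.025,0,0,0,0],[0.03,0,0,0,0],[0.035,0,0,0,0],[0.04,0,0,0,0],[0.04,0,0,0,0],[0.04,0,0,0,0]]' |head -5
python3 -c "
from h import *
to([.5185,.1216],.039,14.6)"
```

```text
t: 17.95
position: [0.5208, 0.1207, 0.0533]
ee_rot: [[-0.0, 0.968, 0.25], [-0.0, 0.25, -0.968], [-1.0, -0.0, 0.0]]
ft_force: [0.2, -0.7, -1.4]
width: 0.0161
t 17.95 pos [0.5208 0.1207 0.0533] yaw 14.49 shift/100mm [ 0.143 -0.02  -0.014] turn -0.004 F [ 0.22 -0.74 -1.37] w 0.0161 tilt [-1.e+00 -1.e-04  0.e+00]
```

```bash

python3 -m crank '[[0.005,0,0,0,0],[0.01,0,0,0,0],[0.015,0,0,0,0],[0.02,0,0,0,0],[0.025,0,0,0,0],[0.03,0,0,0,0],[0.03,0,0,0,0],[0.03,0,0,0,0],[0.03,0,0,0,0],[0.03,0,0,0,0]]' |head -5
python3 -c "
from h import *
to([.5185,.1216],.039,14.6)
for i in range(3):
  viewer.grab_frame('side'); print(np.round(telemetry.read_state()['ft_force'],2),np.round(telemetry.read_state()['torque'],3))"
```

```text
t: 18.78
position: [0.5215, 0.1207, 0.0517]
ee_rot: [[0.001, 0.968, 0.251], [-0.0, 0.251, -0.968], [-1.0, 0.001, 0.0]]
ft_force: [-3.0, -0.4, 5.8]
width: 0.0155
t 18.78 pos [0.5215 0.1207 0.0517] yaw 14.51 shift/100mm [ 0.126 -0.027 -0.016] turn -0.003 F [-3.02 -0.36  5.82] w 0.0155 tilt [-1.e+00  9.e-04  3.e-04]
[-2.34 -0.38  6.95] [-0.004  0.345 -0.006]
[-2.54 -0.33  7.46] [-0.02   0.316  0.037]
[-2.05 -0.33  5.74] [-0.031  0.373  0.026]
```

```bash

python3 -m crank '[[0,-0.004,0,0,0],[0,-0.008,0,0,0],[0,-0.012,0,0,0],[0,-0.012,0,0,0],[0,-0.012,0,0,0],[0,-0.012,0,0,0],[0,-0.012,0,0,0],[0,-0.012,0,0,0],[0,-0.012,0,0,0],[0,-0.012,0,0,0]]' |head -5
python3 -c "
from h import *
to([.5185,.1216],.039,14.6)
for i in range(3):
  viewer.grab_frame('side'); print(np.round(telemetry.read_state()['ft_force'],2),np.round(telemetry.read_state()['torque'],3))"
```

```text
t: 19.77
position: [0.5211, 0.1206, 0.0517]
ee_rot: [[0.003, 0.968, 0.25], [0.0, 0.25, -0.968], [-1.0, 0.003, 0.0]]
ft_force: [0.5, 0.6, 5.7]
width: 0.0155
t 19.77 pos [0.5211 0.1206 0.0517] yaw 14.49 shift/100mm [ 0.127 -0.024 -0.016] turn -0.004 F [0.47 0.6  5.68] w 0.0155 tilt [-1.0e+00  3.3e-03  3.0e-04]
[0.1  0.93 6.27] [ 0.174 -0.005  0.02 ]
[0.18 0.38 5.83] [ 0.134 -0.001  0.022]
[0.15 1.32 5.41] [ 0.163 -0.041 -0.   ]
```

```bash

python3 -m crank '[[0.003,0,0,0,0],[0.006,0,0,0,0],[0.009,0,0,0,0],[0.012,0,0,0,0],[0.015,0,0,0,0],[0.018,0,0,0,0],[0.021,0,0,0,0],[0.024,0,0,0,0],[0.024,0,0,0,0],[0.024,0,0,0,0]]' |head -5
python3 -c "
from h import *
to([.5185,.1216],.039,14.6)
for i in range(2):
  viewer.grab_frame('side'); print(np.round(telemetry.read_state()['ft_force'],2),np.round(telemetry.read_state()['torque'],3))"
```

```text
t: 20.75
position: [0.5217, 0.1205, 0.0507]
ee_rot: [[0.004, 0.968, 0.251], [0.0, 0.251, -0.968], [-1.0, 0.004, 0.001]]
ft_force: [-1.9, 0.1, 12.9]
width: 0.0156
t 20.75 pos [0.5217 0.1205 0.0507] yaw 14.51 shift/100mm [ 0.117 -0.029 -0.018] turn -0.003 F [-1.88  0.08 12.92] w 0.0156 tilt [-1.0e+00  3.6e-03  8.0e-04]
[-2.21  0.07 12.66] [0.119 0.403 0.077]
[-3.81  0.23 12.71] [0.075 0.355 0.068]
```

```bash

python3 -m crank '[[0,-0.005,0,0,0],[0,-0.01,0,0,0],[0,-0.015,0,0,0],[0,-0.015,0,0,0],[0,-0.015,0,0,0],[0,-0.015,0,0,0],[0,-0.015,0,0,0],[0,-0.015,0,0,0],[0,-0.015,0,0,0],[0,-0.015,0,0,0]]' |head -5
python3 - <<'E'
from h import *
to([.5185,.1216],.039,14.6)
b=viewer.grab_frame("side")[...,::-1];print(np.round(telemetry.read_state()['ft_force'],2),np.round(telemetry.read_state()['torque'],3))
a=viewer.grab_frame("top")[...,::-1];print(np.round(telemetry.read_state()['ft_force'],2),np.round(telemetry.read_state()['torque'],3))
cv2.imwrite("pics/side3.png",b);cv2.imwrite("pics/top3.png",a)
cv2.imwrite("pics/g.png",np.hstack([cv2.resize(b[130:200,180:250],None,fx=5.5,fy=5.5,interpolation=2),cv2.resize(a[210:280,165:235],None,fx=5.5,fy=5.5,interpolation=2)]))
E
```

```text
t: 21.68
position: [0.5212, 0.1204, 0.0507]
ee_rot: [[0.007, 0.968, 0.25], [0.001, 0.25, -0.968], [-1.0, 0.007, 0.001]]
ft_force: [2.0, 0.7, 10.2]
width: 0.0158
t 21.68 pos [0.5212 0.1204 0.0507] yaw 14.48 shift/100mm [ 0.117 -0.024 -0.018] turn -0.004 F [ 1.99  0.66 10.22] w 0.0158 tilt [-1.0e+00  6.6e-03  8.0e-04]
[ 1.06  0.76 10.47] [ 0.247 -0.041  0.039]
[0.67 0.87 9.44] [ 0.245 -0.035  0.018]
```

View pics/g.png

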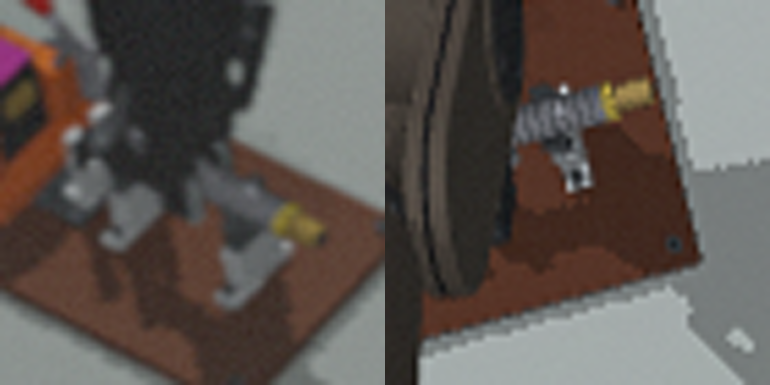

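```bash

python3 - <<'E'
from m import *
c=np.array([.518,.128]);u=np.array([-.252,.968]);v=np.array([-.968,-.252])
s=blobs("pics/side3.png","side",(212,150,245,185));t=blobs("pics/top3.png","top",(195,218,222,240))
c3=np.r_[c,.058]
for k in("yel","brass"):
    P,e=tri(s[k],t[k]);print(k,P,e,(P-c3)[:2]@u,(P-c3)[:2]@v,P[2]-.0507)
E
```

```text
side yel 8 [231.5   169.375] 230 233 167 171
side brass 45 [234.6 170.4] 229 239 163 174
top yel 11 [205.4545 228.1818] 204 207 225 231
top brass 49 [208.8571 226.9184] 204 213 224 232
yel [0.5333 0.0632 0.0725] 0.0012571336460359944 -0.0666092353319299 0.0014825387477097173 0.02175131424541806
brass [0.5368 0.0544 0.0726] 0.0004583276698968182 -0.07600363558698117 0.0003095899096067743 0.021855949499573556
```

```bash

python3 -m crank '[[0.002,0.002,0,0,0],[0.004,0.003,0,0,0],[0.006,0.003,0,0,0],[0.008,0.003,0,0,0],[0.01,0.003,0,0,0],[0.012,0.003,0,0,0],[0.014,0.003,0,0,0],[0.016,0.003,0,0,0],[0.016,0.003,0,0,0],[0.016,0.003,0,0,0]]' |head -5
python3 - <<'E'
from h import *
to([.5185,.1216],.039,14.6)
b=viewer.grab_frame("side");print(np.round(telemetry.read_state()['ft_force'],2),np.round(telemetry.read_state()['torque'],3))
E
```

```text
t: 22.62
position: [0.5216, 0.1204, 0.0498]
ee_rot: [[0.006, 0.968, 0.25], [0.001, 0.25, -0.968], [-1.0, 0.006, 0.001]]
ft_force: [-2.0, 0.5, 15.0]
width: 0.0157
t 22.62 pos [0.5216 0.1204 0.0498] yaw 14.49 shift/100mm [ 0.108 -0.027 -0.02 ] turn -0.004 F [-1.96  0.45 15.04] w 0.0157 tilt [-1.      0.0062  0.0011]
[-0.76  0.42 14.85] [0.161 0.228 0.051]
```

```bash

python3 -m crank '[[0,-0.002,0,0,0],[0,-0.004,0,0,0],[0.001,-0.005,0,0,0],[0.002,-0.005,0,0,0],[0.003,-0.005,0,0,0],[0.004,-0.005,0,0,0],[0.005,-0.005,0,0,0],[0.006,-0.005,0,0,0],[0.007,-0.005,0,0,0],[0.007,-0.005,0,0,0]]' |head -5
python3 - <<'E'
from h import *
to([.5185,.1216],.039,14.6)
b=viewer.grab_frame("side");print(np.round(telemetry.read_state()['ft_force'],2),np.round(telemetry.read_state()['torque'],3))
E
```

```text
t: 23.5
position: [0.5216, 0.1203, 0.0495]
ee_rot: [[0.007, 0.968, 0.25], [0.001, 0.25, -0.968], [-1.0, 0.007, 0.001]]
ft_force: [-0.4, 0.5, 15.0]
width: 0.0155
t 23.50 pos [0.5216 0.1203 0.0495] yaw 14.49 shift/100mm [ 0.105 -0.027 -0.02 ] turn -0.004 F [-0.36  0.55 15.04] w 0.0155 tilt [-1.      0.0073  0.0012]
[ 0.2   1.02 14.13] [0.201 0.172 0.07 ]
```

```bash

python3 -m crank '[[0.001,0,0,0,0],[0.002,0,0,0,0],[0.003,0,0,0,0],[0.004,0,0,0,0],[0.005,0,0,0,0],[0.006,0,0,0,0],[0.007,0,0,0,0],[0.008,0,0,0,0],[0.009,0,0,0,0],[0.009,0,0,0,0]]' |head -5
python3 - <<'E'
from h import *
to([.5185,.1216],.039,14.6)
b=viewer.grab_frame("side");print(np.round(telemetry.read_state()['ft_force'],2),np.round(telemetry.read_state()['torque'],3))
E
```

```text
t: 24.38
position: [0.5216, 0.1202, 0.0485]
ee_rot: [[0.007, 0.968, 0.25], [0.001, 0.25, -0.968], [-1.0, 0.007, 0.001]]
ft_force: [-1.6, -0.8, 14.8]
width: 0.0156
t 24.38 pos [0.5216 0.1202 0.0485] yaw 14.49 shift/100mm [ 0.095 -0.027 -0.021] turn -0.004 F [-1.58 -0.77 14.83] w 0.0156 tilt [-1.      0.0073  0.0013]
[-1.03 -0.17 14.52] [0.172 0.157 0.028]
```

```bash

python3 -m crank '[[0.002,0,0,0,0],[0.004,-0.001,0,0,0],[0.006,-0.002,0,0,0],[0.008,-0.002,0,0,0],[0.01,-0.002,0,0,0],[0.012,-0.002,0,0,0],[0.014,-0.002,0,0,0],[0.016,-0.002,0,0,0],[0.016,-0.002,0,0,0],[0.016,-0.002,0,0,0]]' |head -5
python3 - <<'E'
from h import *
to([.5185,.1216],.039,14.6)
b=viewer.grab_frame("side");print(np.round(telemetry.read_state()['ft_force'],2),np.round(telemetry.read_state()['torque'],3))
E
```

```text
t: 25.27
position: [0.5214, 0.1201, 0.0465]
ee_rot: [[0.008, 0.968, 0.25], [0.001, 0.25, -0.968], [-1.0, 0.008, 0.001]]
ft_force: [0.7, -0.6, 12.4]
width: 0.0159
t 25.27 pos [0.5214 0.1201 0.0465] yaw 14.48 shift/100mm [ 0.075 -0.025 -0.022] turn -0.004 F [ 0.71 -0.62 12.39] w 0.0159 tilt [-1.      0.0077  0.0014]
[-0.08  0.17 11.19] [0.168 0.017 0.036]
```

```bash

python3 -m crank '[[0.003,0,0,0,0],[0.006,0,0,0,0],[0.009,0,0,0,0],[0.012,0,0,0,0],[0.015,0,0,0,0],[0.018,0,0,0,0],[0.021,0,0,0,0],[0.024,0,0,0,0],[0.024,0,0,0,0],[0.024,0,0,0,0]]' |head -5
python3 - <<'E'
from h import *
to([.5185,.1216],.039,14.6)
b=viewer.grab_frame("side");print(np.round(telemetry.read_state()['ft_force'],2),np.round(telemetry.read_state()['torque'],3))
E
```

```text
t: 26.15
position: [0.5205, 0.12, 0.0419]
ee_rot: [[0.007, 0.968, 0.25], [0.0, 0.25, -0.968], [-1.0, 0.007, 0.001]]
ft_force: [5.9, 1.5, 1.2]
width: 0.0155
t 26.15 pos [0.5205 0.12   0.0419] yaw 14.47 shift/100mm [ 0.029 -0.015 -0.02 ] turn -0.005 F [5.91 1.45 1.17] w 0.0155 tilt [-1.      0.0066  0.0012]
[6.18 0.9  2.17] [ 0.137 -0.905 -0.011]
```

```bash

python3 -m crank '[[0,0.004,0,0,0],[0,0.008,0,0,0],[0,0.012,0,0,0],[0,0.016,0,0,0],[0.002,0.016,0,0,0],[0.004,0.016,0,0,0],[0.006,0.016,0,0,0],[0.008,0.016,0,0,0],[0.01,0.016,0,0,0],[0.01,0.016,0,0,0]]' |head -5
python3 - <<'E'
from h import *
to([.5185,.1216],.039,14.6)
b=viewer.grab_frame("side");print(np.round(telemetry.read_state()['ft_force'],2),np.round(telemetry.read_state()['torque'],3))
E
```

```text
t: 27.03
position: [0.5202, 0.1204, 0.0393]
ee_rot: [[0.003, 0.968, 0.25], [0.0, 0.25, -0.968], [-1.0, 0.003, 0.0]]
ft_force: [5.6, 1.0, -1.4]
width: 0.0156
t 27.03 pos [0.5202 0.1204 0.0393] yaw 14.48 shift/100mm [ 0.003 -0.013 -0.016] turn -0.004 F [ 5.57  0.99 -1.36] w 0.0156 tilt [-1.0e+00  2.5e-03  3.0e-04]
[ 5.83  1.44 -0.87] [ 0.19  -0.899 -0.034]
```

```bash

python3 -m crank '[[0,0.004,0,0,0],[0,0.008,0,0,0],[0,0.012,0,0,0],[0,0.015,0,0,0],[0.002,0.015,0,0,0],[0.004,0.015,0,0,0],[0.006,0.015,0,0,0],[0.008,0.015,0,0,0],[0.008,0.015,0,0,0],[0.008,0.015,0,0,0]]' |head -5
python3 - <<'E'
from h import *
to([.5185,.1216],.039,14.6)
b=viewer.grab_frame("side");print(np.round(telemetry.read_state()['ft_force'],2),np.round(telemetry.read_state()['torque'],3))
E
```

```text
t: 27.92
position: [0.5205, 0.1207, 0.0387]
ee_rot: [[-0.001, 0.968, 0.25], [-0.0, 0.25, -0.968], [-1.0, -0.001, -0.0]]
ft_force: [3.0, 0.6, -2.8]
width: 0.0159
t 27.92 pos [0.5205 0.1207 0.0387] yaw 14.50 shift/100mm [-0.003 -0.017 -0.014] turn -0.004 F [ 2.97  0.61 -2.78] w 0.0159 tilt [-1.e+00 -7.e-04 -1.e-04]
[ 3.19  0.27 -3.25] [-0.009 -0.518 -0.064]
```

```bash

python3 -m crank '[[0.002,0.003,0,0,0],[0.004,0.006,0,0,0],[0.006,0.01,0,0,0],[0.008,0.01,0,0,0],[0.01,0.01,0,0,0],[0.012,0.01,0,0,0],[0.012,0.01,0,0,0],[0.012,0.01,0,0,0],[0.012,0.01,0,0,0],[0.012,0.01,0,0,0]]' |head -5
python3 - <<'E'
from h import *
to([.5185,.1216],.039,14.6)
b=viewer.grab_frame("side");print(np.round(telemetry.read_state()['ft_force'],2),np.round(telemetry.read_state()['torque'],3))
E
```

```text
t: 28.8
position: [0.5211, 0.121, 0.0377]
ee_rot: [[-0.002, 0.968, 0.251], [-0.0, 0.251, -0.968], [-1.0, -0.002, -0.0]]
ft_force: [-4.0, 0.0, 4.0]
width: 0.0152
t 28.80 pos [0.5211 0.121  0.0377] yaw 14.51 shift/100mm [-0.013 -0.024 -0.012] turn -0.003 F [-3.98  0.01  4.  ] w 0.0152 tilt [-1.e+00 -2.e-03 -4.e-04]
[-4.27  0.1   4.82] [-0.059  0.776  0.103]
```

```bash

python3 -m crank '[[0,-0.003,0,0,0],[-0.001,-0.006,0,0,0],[-0.002,-0.006,0,0,0],[-0.003,-0.006,0,0,0],[-0.003,-0.006,0,0,0],[-0.003,-0.006,0,0,0],[-0.003,-0.006,0,0,0],[-0.003,-0.006,0,0,0],[-0.003,-0.006,0,0,0],[-0.003,-0.006,0,0,0]]' |head -5
python3 - <<'E'
from m import *
to([.5185,.1216],.039,14.6)
b=viewer.grab_frame("side")[...,::-1];print(np.round(telemetry.read_state()['ft_force'],2),np.round(telemetry.read_state()['torque'],3))
a=viewer.grab_frame("top")[...,::-1]
cv2.imwrite("pics/side4.png",b);cv2.imwrite("pics/top4.png",a)
cv2.imwrite("pics/i.png",np.hstack([cv2.resize(b[130:200,180:250],None,fx=5.5,fy=5.5,interpolation=2),cv2.resize(a[210:280,165:235],None,fx=5.5,fy=5.5,interpolation=2)]))
c=np.array([.518,.128]);u=np.array([-.252,.968]);v=np.array([-.968,-.252])
s=blobs("pics/side4.png","side",(212,150,245,185));t=blobs("pics/top4.png","top",(195,218,222,240))
c3=np.r_[c,.058]
for k in("yel","brass"):
    P,e=tri(s[k],t[k]);print(k,P,e,(P-c3)[:2]@u,(P-c3)[:2]@v)
E
```

```text
t: 29.68
position: [0.5211, 0.121, 0.0378]
ee_rot: [[-0.0, 0.968, 0.25], [0.0, 0.25, -0.968], [-1.0, -0.0, -0.0]]
ft_force: [-2.2, 2.3, -0.5]
width: 0.0155
t 29.68 pos [0.5211 0.121  0.0378] yaw 14.49 shift/100mm [-0.012 -0.024 -0.013] turn -0.004 F [-2.24  2.3  -0.45] w 0.0155 tilt [-1.     -0.0001 -0.0004]
[-1.97  1.95 -0.91] [0.336 0.355 0.099]
side yel 12 [232.25   172.3333] 231 234 170 175
side brass 51 [234.3137 174.0588] 213 239 169 184
top yel 11 [205.7273 229.    ] 205 207 226 232
top brass 47 [209.3617 227.6809] 204 214 225 232
yel [0.5345 0.0645 0.0581] 6.705290577356515e-05 -0.06559139719998766 4.021468984361301e-05
brass [0.5368 0.0561 0.0567] 0.002851888117581546 -0.07435690900720517 -2.524348616887717e-05
```

View pics/i.png

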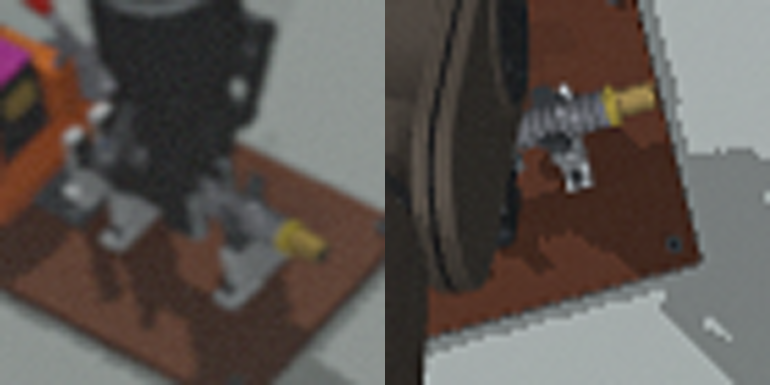

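```bash

python3 -m crank '[[0,0,-0.004,0,0],[0,0,-0.008,0,0],[0,0,-0.012,0,0],[0,0,-0.016,0,0],[0,0,-0.02,0,0],[0,0,-0.024,0,0],[0,0,-0.028,0,0],[0,0,-0.032,0,0],[0,0,-0.036,0,0],[0,0,-0.04,0,0]]' |head -5
python3 - <<'E'
from m import *
to([.518,.128],.038,14.6)
for i in range(2):
    viewer.grab_frame("side");s=telemetry.read_state();R=np.array(s["ee_rot"]);print("tool F",R.T@s["ft_force"],np.round(s['torque'],3))
E
```

```text
t: 30.62
position: [0.5202, 0.1248, 0.0379]
ee_rot: [[0.0, 0.968, 0.25], [0.0, 0.25, -0.968], [-1.0, 0.0, -0.0]]
ft_force: [-0.4, -1.5, -3.5]
width: 0.0157
t 30.62 pos [0.5202 0.1248 0.0379] yaw 14.49 shift/100mm [-0.001 -0.013 -0.036] turn -0.004 F [-0.38 -1.54 -3.51] w 0.0157 tilt [-1.      0.0001 -0.0001]
tool F [ 4.1724 -0.6884  2.4906] [-0.399  0.08  -0.039]
tool F [ 4.0629 -0.5366  2.5071] [-0.312  0.06  -0.043]
```

```bash

python3 -m crank '[[0.003,0,-0.002,0,0],[0.006,0,-0.004,0,0],[0.006,0,-0.006,0,0],[0.006,0,-0.008,0,0],[0.006,0,-0.01,0,0],[0.006,0,-0.012,0,0],[0.006,0,-0.014,0,0],[0.006,0,-0.016,0,0],[0.006,0,-0.018,0,0],[0.006,0,-0.02,0,0]]' |head -5
python3 - <<'E'
from m import *
to([.518,.128],.038,14.6)
for i in range(2):
    viewer.grab_frame("side");s=telemetry.read_state();R=np.array(s["ee_rot"]);print("tool F",R.T@s["ft_force"],np.round(s['torque'],3))
E
```

```text
t: 31.55
position: [0.5199, 0.126, 0.0378]
ee_rot: [[0.0, 0.968, 0.251], [-0.001, 0.251, -0.968], [-1.0, -0.0, 0.001]]
ft_force: [-1.9, -6.4, -0.1]
width: 0.0159
t 31.55 pos [0.5199 0.126  0.0378] yaw 14.52 shift/100mm [-0.002 -0.014 -0.024] turn -0.003 F [-1.94 -6.4  -0.08] w 0.0159 tilt [-1.     -0.0002  0.0013]
tool F [-0.2506 -3.1701  4.5774] [-0.786  0.323  0.051]
tool F [-0.5993 -2.3337  4.652 ] [-0.879  0.317  0.083]
```

```bash

python3 -m crank '[[0,-0.001,-0.002,0,0],[0,-0.002,-0.004,0,0],[0,-0.003,-0.006,0,0],[0,-0.003,-0.008,0,0],[0,-0.003,-0.01,0,0],[0,-0.003,-0.01,0,0],[0,-0.003,-0.01,0,0],[0,-0.003,-0.01,0,0],[0,-0.003,-0.01,0,0],[0,-0.003,-0.01,0,0]]' |head -5
python3 - <<'E'
from m import *
to([.518,.128],.038,14.6)
for i in range(2):
    viewer.grab_frame("side");s=telemetry.read_state();R=np.array(s["ee_rot"]);print("tool F",R.T@s["ft_force"],np.round(s['torque'],3))
E
```

```text
t: 32.48
position: [0.5196, 0.1272, 0.0378]
ee_rot: [[0.001, 0.968, 0.251], [-0.001, 0.251, -0.968], [-1.0, 0.0, 0.001]]
ft_force: [-1.3, -4.6, 0.5]
width: 0.0159
t 32.48 pos [0.5196 0.1272 0.0378] yaw 14.51 shift/100mm [-0.002 -0.013 -0.011] turn -0.003 F [-1.32 -4.56  0.53] w 0.0159 tilt [-1.      0.0005  0.0008]
tool F [ 0.7907 -1.301   3.97  ] [-0.748  0.169  0.068]
tool F [ 0.0183 -2.3407  4.7567] [-0.824  0.165  0.007]
```

```bash

python3 -m crank '[[0,-0.001,-0.002,0,0],[0,-0.002,-0.004,0,0],[0,-0.003,-0.006,0,0],[0,-0.003,-0.008,0,0],[0,-0.003,-0.01,0,0],[0,-0.003,-0.012,0,0],[0,-0.003,-0.012,0,0],[0,-0.003,-0.012,0,0],[0,-0.003,-0.012,0,0],[0,-0.003,-0.012,0,0]]' |head -5
python3 - <<'E'
from m import *
to([.518,.128],.038,14.6)
for i in range(2):
    viewer.grab_frame("side");s=telemetry.read_state();R=np.array(s["ee_rot"]);print("tool F",R.T@s["ft_force"],np.round(s['torque'],3))
E
```

```text
t: 33.42
position: [0.5191, 0.1286, 0.0378]
ee_rot: [[0.001, 0.968, 0.25], [-0.0, 0.25, -0.968], [-1.0, 0.001, 0.0]]
ft_force: [1.1, -4.9, 0.6]
width: 0.0154
t 33.42 pos [0.5191 0.1286 0.0378] yaw 14.50 shift/100mm [-0.003 -0.012  0.003] turn -0.003 F [ 1.06 -4.91  0.63] w 0.0154 tilt [-1.      0.0012  0.0003]
tool F [-1.0596  0.3837  5.5865] [-0.748 -0.178  0.101]
tool F [0.1782 0.0796 4.2528] [-0.711 -0.228  0.083]
```

```bash

python3 -m crank '[[0,0,-0.002,0,0],[0,0,-0.004,0,0],[0,0,-0.006,0,0],[0,0,-0.008,0,0],[0,0,-0.01,0,0],[0,0,-0.012,0,0],[0,0,-0.012,0,0],[0,0,-0.012,0,0],[0,0,-0.012,0,0],[0,0,-0.012,0,0]]' |head -5
python3 - <<'E'
from m import *
to([.518,.128],.038,14.6)
for i in range(2):
    viewer.grab_frame("side");s=telemetry.read_state();R=np.array(s["ee_rot"]);print("tool F",R.T@s["ft_force"],np.round(s['torque'],3))
E
```

```text
t: 34.35
position: [0.519, 0.1291, 0.0378]
ee_rot: [[0.002, 0.968, 0.251], [-0.001, 0.251, -0.968], [-1.0, 0.001, 0.002]]
ft_force: [1.2, -7.8, 0.9]
width: 0.0157
t 34.35 pos [0.519  0.1291 0.0378] yaw 14.52 shift/100mm [-0.002 -0.013  0.008] turn -0.003 F [ 1.17 -7.77  0.92] w 0.0157 tilt [-1.      0.0012  0.0016]
tool F [-0.2979  0.0562  7.3191] [-1.126 -0.242  0.055]
tool F [-0.6289  0.0729  6.9923] [-1.08  -0.176  0.104]
```

```bash

python3 -m crank '[[0,0,-0.001,0,0],[0,0,-0.002,0,0],[0,0,-0.003,0,0],[0,0,-0.004,0,0],[0,0,-0.005,0,0],[0,0,-0.006,0,0],[0,0,-0.007,0,0],[0,0,-0.008,0,0],[0,0,-0.008,0,0],[0,0,-0.008,0,0]]' |head -5
python3 - <<'E'
from m import *
to([.518,.128],.038,14.6)
for i in range(2):
    viewer.grab_frame("side");s=telemetry.read_state();R=np.array(s["ee_rot"]);print("tool F",R.T@s["ft_force"],np.round(s['torque'],3))
E
```

```text
t: 35.28
position: [0.5189, 0.1294, 0.0378]
ee_rot: [[0.002, 0.968, 0.251], [-0.002, 0.251, -0.968], [-1.0, 0.001, 0.003]]
ft_force: [1.9, -9.5, 0.6]
width: 0.0157
t 35.28 pos [0.5189 0.1294 0.0378] yaw 14.52 shift/100mm [-0.002 -0.013  0.011] turn -0.003 F [ 1.94 -9.52  0.62] w 0.0157 tilt [-1.      0.0011  0.0025]
tool F [-0.6906  0.7108  9.0662] [-1.389 -0.392 -0.001]
tool F [-0.1482  0.5324 10.4486] [-1.322 -0.261  0.062]
```

```bash

python3 -m crank '[[0,0,-0.001,0,0],[0,0,-0.002,0,0],[0,0,-0.003,0,0],[0,0,-0.004,0,0],[0,0,-0.005,0,0],[0,0,-0.006,0,0],[0,0,-0.006,0,0],[0,0,-0.006,0,0],[0,0,-0.006,0,0],[0,0,-0.006,0,0]]' |head -5
python3 - <<'E'
from m import *
to([.518,.128],.038,14.6)
for i in range(3):
    viewer.grab_frame("side");s=telemetry.read_state();R=np.array(s["ee_rot"]);print("tool F",R.T@s["ft_force"],np.round(s['torque'],3))
E
```

```text
t: 36.22
position: [0.5189, 0.1296, 0.0378]
ee_rot: [[0.002, 0.968, 0.251], [-0.003, 0.251, -0.968], [-1.0, 0.001, 0.003]]
ft_force: [2.5, -11.1, -0.2]
width: 0.0155
t 36.22 pos [0.5189 0.1296 0.0378] yaw 14.53 shift/100mm [-0.002 -0.013  0.013] turn -0.002 F [  2.46 -11.07  -0.19] w 0.0155 tilt [-1.      0.0011  0.0032]
tool F [-0.399  -0.6501 10.0603] [-1.585 -0.308  0.054]
tool F [-0.4025 -1.2026 10.7847] [-1.595 -0.35   0.079]
tool F [ 0.607   0.0181 11.4214] [-1.54  -0.36   0.018]
```

```bash

python3 -m crank '[[0,0,0,0,0.2],[0,0,0,0,0.25],[0,0,0,0,0.3],[0,0,0,0,0.4],[0,0,0,0,0.5],[0,0,0,0,0.5],[0,0,0,0,0.5],[0,0,0,0,0.5],[0,0,0,0,0.5],[0,0,0,0,0.5]]'
python3 - <<'E'
from m import *
to([.518,.128],.038,14.6)
b=viewer.grab_frame("side")[...,::-1]
cv2.imwrite("pics/j.png",cv2.resize(b[120:200,160:260],None,fx=7,fy=7,interpolation=2))
E
```

```text
t: 37.2
position: [0.518, 0.1312, 0.0374]
ee_rot: [[-0.0, 0.968, 0.25], [0.0, 0.25, -0.968], [-1.0, 0.0, -0.0]]
ft_force: [0.8, 0.1, 0.1]
width: 0.0429
t 37.20 pos [0.518  0.1312 0.0374] yaw 14.50 shift/100mm [-0.006 -0.008  0.031] turn -0.004 F [0.83 0.07 0.06] w 0.0429 tilt [-1.      0.     -0.0001]
```

View pics/j.png

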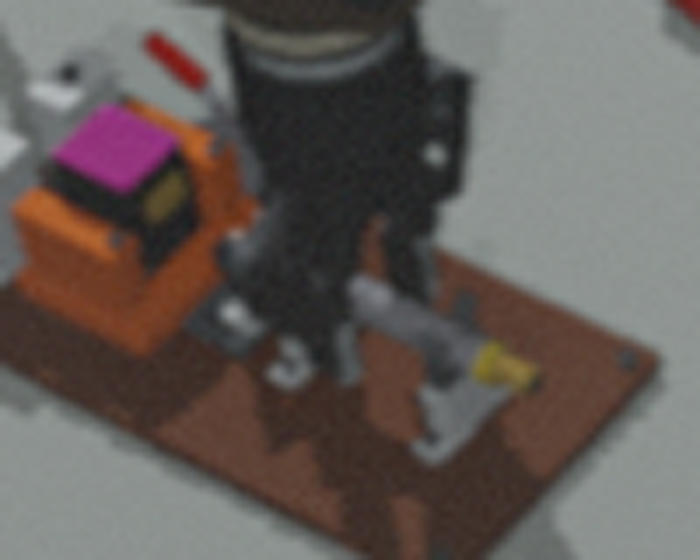

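The jaws are open and clear of the barrel (rear clip at about crop (455,350)), with wrist force near zero. Next I lift straight up and then back off for a clear view.

```bash

python3 -m crank '[[-0.04,0,0,0,0.5],[-0.1,0,0,0,0.5],[-0.2,0,0,0,0.5],[-0.3,0,0,0,0.5],[-0.4,0,0,0,0.5],[-0.55,0,0,0,0.5],[-0.7,0,0,0,0.5],[-0.85,0,0,0,0.5],[-1,0,0,0,0.5],[-1,0,0,0,0.5]]'
python3 -m crank '[[-0.1,0,0.1,0,0.5],[-0.2,0,0.2,0,0.5],[-0.35,0,0.35,0,0.5],[-0.5,0,0.5,0,0.5],[-0.65,0,0.65,0,0.5],[-0.8,0,0.8,0,0.5],[-0.9,0,0.9,0,0.5],[-1,0,1,0,0.5],[-1,0,1,0,0.5],[-1,0,1,0,0.5]]' |head -2
python3 -m crank '[[0,0,0.1,0,0.5],[0,0,0.2,0,0.5],[0,0,0.35,0,0.5],[0,0,0.5,0,0.5],[0,0,0.65,0,0.5],[0,0,0.8,0,0.5],[0,0,0.9,0,0.5],[0,0,1,0,0.5],[0,0,1,0,0.5],[0,0,1,0,0.5]]' |head -2
python3 -m crank '[[0,0,0.1,0,0.5],[0,0,0.2,0,0.5],[0,0,0.35,0,0.5],[0,0,0.5,0,0.5],[0,0,0.65,0,0.5],[0,0,0.8,0,0.5],[0,0,0.9,0,0.5],[0,0,1,0,0.5],[0,0,1,0,0.5],[0,0,1,0,0.5]]' |head -2
python3 - <<'E'
from m import *
b=viewer.grab_frame("side")[...,::-1];a=viewer.grab_frame("top")[...,::-1]
cv2.imwrite("pics/side5.png",b);cv2.imwrite("pics/top5.png",a)
cv2.imwrite("pics/k.png",np.hstack([cv2.resize(b[125:195,165:245],None,fx=5,fy=5,interpolation=2),cv2.resize(a[210:280,140:220],None,fx=5,fy=5,interpolation=2)]))
E
```

```text
t: 38.08
position: [0.5206, 0.1313, 0.1423]
ee_rot: [[0.008, 0.968, 0.25], [0.001, 0.25, -0.968], [-1.0, 0.008, 0.002]]
ft_force: [0.2, 1.1, 0.5]
width: 0.0429
t: 38.92
position: [0.5431, 0.0338, 0.2375]
t: 39.75
position: [0.5681, -0.063, 0.2373]
t: 40.58
position: [0.593, -0.1599, 0.2372]
```

View pics/k.png

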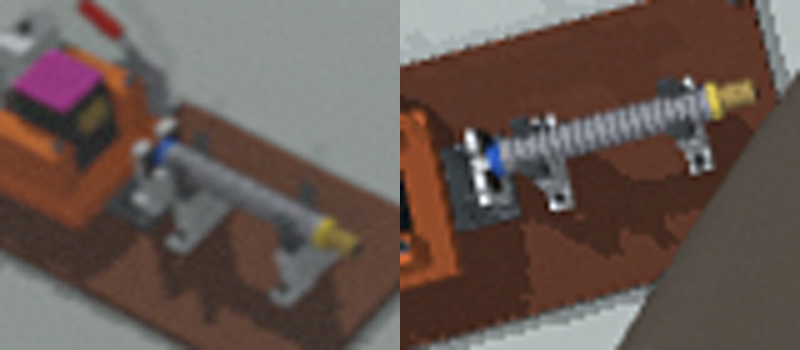

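View pics/top5.png

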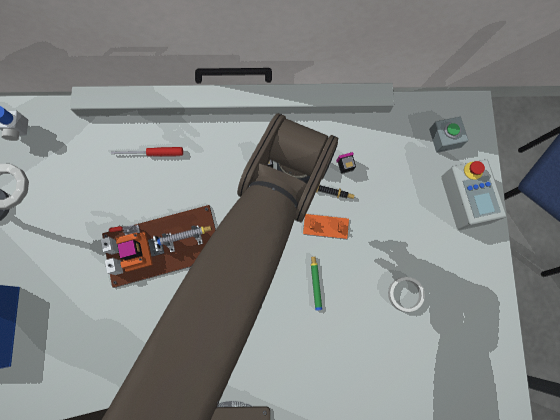

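The sensor lies in both clips with its blue face at the fork (top crop ≈ (490,160)) and its yellow ring at ≈ (713,100). I'll do one numeric check before handing in.

```bash

python3 - <<'E'
from m import *
c=np.array([.518,.128]);u=np.array([-.252,.968]);v=np.array([-.968,-.252])
pt={}
for n,bx in(("side",(185,140,245,185)),("top",(150,215,222,250))):
    h=cv2.cvtColor(cv2.imread(f"pics/{n}5.png"),cv2.COLOR_BGR2HSV).astype(int);x0,y0,x1,y1=bx;h=h[y0:y1,x0:x1];H,S,V=h[...,0],h[...,1],h[...,2]
    for k,m in dict(yel=(H>=22)&(H<33)&(S>140)&(V>90),blue=(H>100)&(H<130)&(S>130)).items():
        ys,xs=np.nonzero(m);pt[n,k]=(xs.mean()+x0,ys.mean()+y0);print(n,k,len(xs),np.round(pt[n,k],1))
for k in("yel","blue"):
    P,e=tri(pt["side",k],pt["top",k]);print(k,P,e,"along",(P[:2]-c)@u,"lat",(P[:2]-c)@v)
s=telemetry.read_state();print(s["t"],s["ft_force"],s["width"])
E
```

```text
side yel 10 [229.9 171. ]
side blue 6 [196.7 155. ]
top yel 11 [202.5 229.8]
top blue 18 [158.3 241.4]
yel [0.5324 0.0726 0.0586] 0.0002232560035438763 along -0.05729824237503822 lat 1.4298997437635352e-05
blue [0.5022 0.1859 0.0586] 0.0033941637377798823 along 0.06005458770960768 lat 0.0006631728478652069
40.6833 [ 0.3059 -0.5312  0.2832] 0.04280560456679268
```

Both ends are at z = 0.0586 m and within 0.7 mm sideways of the clip line. Handing in.

```bash
python3 -c "
from workcell import close_job
print(close_job())"
```

```text
the job is handed in; nothing more can be done
None
```

The sensor is in both clips with its face against the stop, and I handed the job in at about 40.7 s; no verdict came back.

- **Press-in:** I gripped the barrel between the rest's posts and set it over the clips, about 7 mm short of the pads. Pressing down in small steps peaked at about 15 N before the clips snapped round it. The sideways force reached about 6 N as they snapped, and I took it out by shifting the gripper.
- **Butting the stop:** Sliding forward took about 4.5 N. I then pressed to about 11 N in total for roughly a second, which puts some 6 N on the pads, and opened the gripper. The force on the pads is worked out from the wrist force less the sliding force; I could not measure it directly.

**Last checks:** After the arm backed off, the yellow ring and the blue face both measured 58.6 mm above the bed, with the clip line at 58 mm. They were within 0.7 mm sideways of that line, with the blue end at the pads. The wrist force was near zero.

- **Contact after letting go:** I saw this only in the pictures and did not measure it. I am relying on the clips' grip to keep it.
- **Weakest measurement:** The two camera views of the small blue patch disagreed by 3.4 mm, so its position is the least certain.
- **Other objects:** The last top view showed the driver, old sensor, tape roll and one cartridge where they started, by eye only. The arm hid the other three cartridges; the gripper did not go near them.

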